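# Crib the packing slats for misting

## Robot

A 7-joint arm with a two-finger parallel gripper is mounted at the origin on the work surface. World frame = base frame: x ahead of the robot, y to its left, z up, the work surface at z = 0. Lengths are in mm, angles in rad, forces in N, time in s.
With the tool pointing down it reaches from about 350 to 900 mm from the base axis. Payload 8.1 kg.
Tool frame: the origin (TCP) lies midway between the tips of the shut fingers; the grasp point (between the pads) lies ctrl.grip_point_offset behind it (ctrl.grip_point_offset is the distance from the TCP to the grasp point, in mm); x points along the fingers, y is the direction in which the jaws open and shut, and the axes are right-handed (so a half turn about x gives the same grasp; the last joint's range is limited). The gripper opens to 92 mm and grips with 3 to 60 N. Pads are 19 mm wide; open, the fingers measure 130 mm over their backs; the gripper's body (75 mm by 190 mm) begins 47 mm behind the grasp point.
Start: joints at [1.209, 0.434, 0.025, 1.573, -0.012, 1.134, -0.075], TCP at [159.926, -604.206, 226.742] pointing down, gripper open.
Joint ranges: [-2.62, 2.62], [-0.44, 2.09], [-1.27, 1.32], [0.08, 2.57], [-1.32, 4.46], [0.12, 2], [-2.74, 2.74]. Speed limits (rad/s): [2.22, 2.22, 3.01, 3.01, 3.14, 3.14, 3.14].

## Interface

Orientations are given as a rotation vector (axis times angle).
In Python, from bench import telemetry, viewer, ctrl gives the robot as it stands.
- The arm moves only by the shell command python3 -m jog 'ROWS' [OPENING]. ROWS is JSON, a list of rows, each a list of 2 entries, a list of its own where there are three numbers: the shift along the tool's x, y, z in mm, then the turn, a rotation vector about the tool's x, y, z in rad. A call has 1 to 8 rows; each row is the pose to reach, as a shift and turn from the pose commanded when the call began, along the tool's axes at that moment; what a row does not reach only later rows make up. A row lasts 1/12 s, in which the tool goes at most 41.7 mm and 7.16 degrees, less where a joint would pass 70% of its speed; a pose out of reach is approached as far as the arm can. A call with a gripper value outside its range is refused whole. OPENING is the closure in counts, from 0 (fully open) to 255 (shut), set as the call begins (- or left out, the last holds). The fingers move at their own pace and stop on an object; the grip force is fixed at half the most. Time passes only in rows, so rows that repeat a pose let the fingers close. It gives the time, the measured TCP pose, the force and the opening at its end, in the units of the state.
- telemetry.state(): the state, without advancing time (a new reading comes with each control period).
- viewer.capture(name): name is "scene" or "top"; returns (picture, depth): 384x512x3 uint8, blue, green, red; 384x512 float32, mm along the optical axis (not along the pixel's ray), 0 where there is no reading.
- viewer.camera_model(name): a dict with "mtx" (3x3 intrinsics, pixels), "k1" (the pictures are not rectified: a ray, as slopes to the right and down, at radius r is drawn at 1 + k1 r^2 times it, then the intrinsics apply), "rvec" (rotation vector, rad) and "tvec" (3), from world to camera coordinates, as OpenCV has them. Camera axes: x right, y down, z forward; pixel columns grow to the right and rows downward; lengths in mm; the calibration is good to about 2 mm. A picture is of the moment at which its call begins. camera_model takes no time and is no camera call.
- ctrl.finish_job(): hands the job in, once; it reports no verdict.
The state is a dict: "time_s": time; "q": joint angles; "dq": joint speeds; "tau": joint torques, N m; "tool_pos": TCP position; "tool_rot": TCP orientation; "ft_force": force on the tool from outside, world axes, zero at the start; "ft_torque": the same for the moment, N m; "gripper_width": finger opening in mm.
Only numpy, scipy, OpenCV 4.12 (cv2) and the standard library are available. Lean on these libraries where they do the work, as an engineer would, in place of code of your own. Each camera call takes 0.05 s, during which the arm holds its last target.

## Task

Stack all the loose wooden slats crosswise on the oblong metal plate, in the middle of it between the corner marks: two to a layer, the bottom pair parallel to the plate's long sides, each layer square across the one beneath, with its two slats near the ends of those below; an odd slat left over goes on top in one of its layer's two places. Slide the lid of the box of ball races fully shut, past its end ridge. Only when the stack stands and the box is shut, give the white nozzle of the spray can a short press down to mist the stack, and leave the other things on the bench as they are.

Things in the scene. Friction and masses are not known exactly. Their poses are not given: they have to be found in the camera images.
- slat1_mid (a point): a plain light wooden slat, 150 x 30 x 20 mm, 65 g, lying flat on its broad side on the bench; all slats are alike; five or six of them are there. The point is its centre, half-way up; its x axis runs along its length, y across its 30 mm width, z through its 20 mm thickness. None if absent
- slat2_mid (a point): a plain light wooden slat, 150 x 30 x 20 mm, 65 g, lying flat on its broad side on the bench; all slats are alike; five or six of them are there. The point is its centre, half-way up; its x axis runs along its length, y across its 30 mm width, z through its 20 mm thickness. None if absent
- slat3_mid (a point): a plain light wooden slat, 150 x 30 x 20 mm, 65 g, lying flat on its broad side on the bench; all slats are alike; five or six of them are there. The point is its centre, half-way up; its x axis runs along its length, y across its 30 mm width, z through its 20 mm thickness. None if absent
- slat4_mid (a point): a plain light wooden slat, 150 x 30 x 20 mm, 65 g, lying flat on its broad side on the bench; all slats are alike; five or six of them are there. The point is its centre, half-way up; its x axis runs along its length, y across its 30 mm width, z through its 20 mm thickness. None if absent
- slat5_mid (a point): a plain light wooden slat, 150 x 30 x 20 mm, 65 g, lying flat on its broad side on the bench; all slats are alike; five or six of them are there. The point is its centre, half-way up; its x axis runs along its length, y across its 30 mm width, z through its 20 mm thickness. None if absent
- slat6_mid (a point): a plain light wooden slat, 150 x 30 x 20 mm, 65 g, lying flat on its broad side on the bench; all slats are alike; five or six of them are there. The point is its centre, half-way up; its x axis runs along its length, y across its 30 mm width, z through its 20 mm thickness. None if absent
- plate: an oblong aluminium plate fixed flat on the bench, 210 mm (its x axis) x 170 mm (y) and 4 mm thick, with thin dark corner marks that outline the 160 mm square for the stack. Origin at the centre of its underside, so its top is at z = 4 mm. The stack's centre is the plate's centre; the two slats of a layer lie 90 mm apart, centre to centre (45 mm either side of the middle); the bottom pair runs along the plate's x axis, the next along y, and so on
- box: a fixed open plywood box, 170 mm long (its x axis) x 100 x 52 mm, with ball races in it, closed by a sliding lid. Origin at the centre of its underside. The lid slides along the box's x axis: it opens to +x and shuts to -x. A 3 mm ridge stands across the box's open end, at x = +81 mm
- lid (a joint): how far the lid is open, in m: 0 fully shut (hard stop), at most 0.13; it starts 0.085 to 0.12 open. It slides with about 1.5 N of friction; between 0.016 and 0.003 a sprung catch under the lid must be forced over the ridge, with about 12 N; it then stays shut
- lid_grip (a point): the centre of the grip bar on the lid's top: a dark wooden bar 12 mm thick along the slide (box x), 60 mm long across it and 22 mm tall; its top is 70 mm above the bench, the lid's upper face 48 mm. The point is 59 mm above the bench. The grip moves with the lid, and is over the box's centre when shut
- nozzle_top (a point): the centre of the top of the white nozzle cap, a vertical cylinder 32 mm across on top of a grey spray can 66 mm across that is fixed on a round foot; 175 mm above the bench when released
- nozzle (a joint): how far the nozzle cap is pressed down, in m: 0 released, 0.006 at the bottom stop; it is sprung, about 3 N at first to 8 N at the bottom; it sprays from 0.004 on
- tape: a roll of black tape, 76 mm across, 25 mm tall, lying flat: leave alone. Origin at the centre of its underside
- race: a loose steel ball race, 48 mm across, 15 mm tall: leave alone. Origin at the centre of its underside
- spanner: a spanner 170 mm long, lying flat at the far left: leave alone

How it is judged (in metres and radians):
On the way, in this order (a step that is already met when the one before it is completed fails the run):
1. all slats stand in the crosswise stack and the box lid is fully shut (((z of slat1_mid in the frame of plate between 0.008 and 0.02 m and x of slat1_mid in the frame of plate between -0.02 and 0.02 m and angle between the x axis of slat1_mid and the x axis of plate, either way round below 0.2 rad and y of slat1_mid in the frame of plate between -0.062 and 0.062 m and not (y of slat1_mid in the frame of plate between -0.028 and 0.028 m)) or (z of slat1_mid in the frame of plate between 0.028 and 0.04 m and y of slat1_mid in the frame of plate between -0.02 and 0.02 m and angle between the x axis of slat1_mid and the y axis of plate, either way round below 0.2 rad and x of slat1_mid in the frame of plate between -0.062 and 0.062 m and not (x of slat1_mid in the frame of plate between -0.028 and 0.028 m)) or (z of slat1_mid in the frame of plate between 0.048 and 0.06 m and x of slat1_mid in the frame of plate between -0.02 and 0.02 m and angle between the x axis of slat1_mid and the x axis of plate, either way round below 0.2 rad and y of slat1_mid in the frame of plate between -0.062 and 0.062 m and not (y of slat1_mid in the frame of plate between -0.028 and 0.028 m))) and ((z of slat2_mid in the frame of plate between 0.008 and 0.02 m and x of slat2_mid in the frame of plate between -0.02 and 0.02 m and angle between the x axis of slat2_mid and the x axis of plate, either way round below 0.2 rad and y of slat2_mid in the frame of plate between -0.062 and 0.062 m and not (y of slat2_mid in the frame of plate between -0.028 and 0.028 m)) or (z of slat2_mid in the frame of plate between 0.028 and 0.04 m and y of slat2_mid in the frame of plate between -0.02 and 0.02 m and angle between the x axis of slat2_mid and the y axis of plate, either way round below 0.2 rad and x of slat2_mid in the frame of plate between -0.062 and 0.062 m and not (x of slat2_mid in the frame of plate between -0.028 and 0.028 m)) or (z of slat2_mid in the frame of plate between 0.048 and 0.06 m and x of slat2_mid in the frame of plate between -0.02 and 0.02 m and angle between the x axis of slat2_mid and the x axis of plate, either way round below 0.2 rad and y of slat2_mid in the frame of plate between -0.062 and 0.062 m and not (y of slat2_mid in the frame of plate between -0.028 and 0.028 m))) and ((z of slat3_mid in the frame of plate between 0.008 and 0.02 m and x of slat3_mid in the frame of plate between -0.02 and 0.02 m and angle between the x axis of slat3_mid and the x axis of plate, either way round below 0.2 rad and y of slat3_mid in the frame of plate between -0.062 and 0.062 m and not (y of slat3_mid in the frame of plate between -0.028 and 0.028 m)) or (z of slat3_mid in the frame of plate between 0.028 and 0.04 m and y of slat3_mid in the frame of plate between -0.02 and 0.02 m and angle between the x axis of slat3_mid and the y axis of plate, either way round below 0.2 rad and x of slat3_mid in the frame of plate between -0.062 and 0.062 m and not (x of slat3_mid in the frame of plate between -0.028 and 0.028 m)) or (z of slat3_mid in the frame of plate between 0.048 and 0.06 m and x of slat3_mid in the frame of plate between -0.02 and 0.02 m and angle between the x axis of slat3_mid and the x axis of plate, either way round below 0.2 rad and y of slat3_mid in the frame of plate between -0.062 and 0.062 m and not (y of slat3_mid in the frame of plate between -0.028 and 0.028 m))) and ((z of slat4_mid in the frame of plate between 0.008 and 0.02 m and x of slat4_mid in the frame of plate between -0.02 and 0.02 m and angle between the x axis of slat4_mid and the x axis of plate, either way round below 0.2 rad and y of slat4_mid in the frame of plate between -0.062 and 0.062 m and not (y of slat4_mid in the frame of plate between -0.028 and 0.028 m)) or (z of slat4_mid in the frame of plate between 0.028 and 0.04 m and y of slat4_mid in the frame of plate between -0.02 and 0.02 m and angle between the x axis of slat4_mid and the y axis of plate, either way round below 0.2 rad and x of slat4_mid in the frame of plate between -0.062 and 0.062 m and not (x of slat4_mid in the frame of plate between -0.028 and 0.028 m)) or (z of slat4_mid in the frame of plate between 0.048 and 0.06 m and x of slat4_mid in the frame of plate between -0.02 and 0.02 m and angle between the x axis of slat4_mid and the x axis of plate, either way round below 0.2 rad and y of slat4_mid in the frame of plate between -0.062 and 0.062 m and not (y of slat4_mid in the frame of plate between -0.028 and 0.028 m))) and ((z of slat5_mid in the frame of plate between 0.008 and 0.02 m and x of slat5_mid in the frame of plate between -0.02 and 0.02 m and angle between the x axis of slat5_mid and the x axis of plate, either way round below 0.2 rad and y of slat5_mid in the frame of plate between -0.062 and 0.062 m and not (y of slat5_mid in the frame of plate between -0.028 and 0.028 m)) or (z of slat5_mid in the frame of plate between 0.028 and 0.04 m and y of slat5_mid in the frame of plate between -0.02 and 0.02 m and angle between the x axis of slat5_mid and the y axis of plate, either way round below 0.2 rad and x of slat5_mid in the frame of plate between -0.062 and 0.062 m and not (x of slat5_mid in the frame of plate between -0.028 and 0.028 m)) or (z of slat5_mid in the frame of plate between 0.048 and 0.06 m and x of slat5_mid in the frame of plate between -0.02 and 0.02 m and angle between the x axis of slat5_mid and the x axis of plate, either way round below 0.2 rad and y of slat5_mid in the frame of plate between -0.062 and 0.062 m and not (y of slat5_mid in the frame of plate between -0.028 and 0.028 m))) and ((z of slat6_mid in the frame of plate between 0.008 and 0.02 m and x of slat6_mid in the frame of plate between -0.02 and 0.02 m and angle between the x axis of slat6_mid and the x axis of plate, either way round below 0.2 rad and y of slat6_mid in the frame of plate between -0.062 and 0.062 m and not (y of slat6_mid in the frame of plate between -0.028 and 0.028 m)) or (z of slat6_mid in the frame of plate between 0.028 and 0.04 m and y of slat6_mid in the frame of plate between -0.02 and 0.02 m and angle between the x axis of slat6_mid and the y axis of plate, either way round below 0.2 rad and x of slat6_mid in the frame of plate between -0.062 and 0.062 m and not (x of slat6_mid in the frame of plate between -0.028 and 0.028 m)) or (z of slat6_mid in the frame of plate between 0.048 and 0.06 m and x of slat6_mid in the frame of plate between -0.02 and 0.02 m and angle between the x axis of slat6_mid and the x axis of plate, either way round below 0.2 rad and y of slat6_mid in the frame of plate between -0.062 and 0.062 m and not (y of slat6_mid in the frame of plate between -0.028 and 0.028 m))) and value of joint lid below 0.006 m), for 0.3 s.
2. the nozzle is pressed down (value of joint nozzle above 0.004 m), for 0.1 s.
At the end, for the whole second after the job is handed in: every slat rests in the crosswise stack: 45 mm (within 17) to one side of the plate's middle, centred lengthwise within 20 mm, in line with the plate within 0.2 rad, height within 6 mm of its layer; layers alternate; lid within 6 mm of its stop; nozzle released (all of step 1 and value of joint nozzle below 0.0015 m and linear speed of each of slat1, slat2, slat3, slat4, slat5, slat6 below 0.05 m/s); the robot touches nothing.
It fails at once if the nozzle is pressed while the box is open (value of joint nozzle above 0.004 m and value of joint lid above 0.012 m).
It fails at once if a bystander on the bench is shifted more than 50 mm (distance of any of tape, race, spanner from where it was at the start of the episode above 0.05 m).
Of slat1, slat2, slat3, slat4, slat5, slat6 only 5 to 6 are there at a start; the rules pass over those that are not, and their reading is None.
At some moment in a run one of slat1, slat2, slat3, slat4, slat5, slat6 may be knocked a few centimetres aside while the robot is not near it.
Once in a run the grip may slacken for a moment while it holds something.
It also fails if it takes over 210 s, if anything falls off the work surface, if the arm or the gripper's body presses on something with over 40 N, if the wrist force passes 120 N, or if a joint passes its speed limit or range.

## Working session

There is one attempt and no reset: what is moved stays moved. The work goes in short steps, Python scripts to look and compute and a shell command to move; the robot and the scene stay as the last step left them, time stands still between calls to the robot, and variables do not carry over. Pictures are saved under pics/ and viewed, and the job is handed in when it is done.

```bash
ls; mkdir -p pics
python3 - <<'E'
from bench import telemetry, viewer, ctrl
import cv2
print(telemetry.state()); print(ctrl.grip_point_offset)
for n in("scene","top"):
    p,d=viewer.capture(n); cv2.imwrite(f"pics/{n}0.png",p); print(viewer.camera_model(n))
E
```

```text
pics
{'time_s': 0.0, 'q': array([ 1.20939818,  0.43520654,  0.02498281,  1.57411627, -0.01159374,
        1.1339955 , -0.07510222]), 'dq': array([-0.0002143 , -0.00157648,  0.00100812, -0.00112575, -0.000852  ,
        0.00087823,  0.00039041]), 'tau': array([ 2.33584979e-04, -6.67848372e+01,  9.85214263e-01, -3.14454854e+01,
       -6.04906166e-02,  4.28392121e-02,  1.64298222e-04]), 'tool_pos': array([ 159.7520193 , -603.69946911,  225.94788919]), 'tool_rot': array([ 2.08375968,  0.27273574, -2.08450486]), 'ft_force': array([-0.06621955,  0.13056481, -0.10398576]), 'ft_torque': array([-0.04601898,  0.0450928 , -0.00304522]), 'gripper_width': 91.33398172825137}
18.8
{'mtx': array([[487.51378808,   0.        , 248.3767139 ],
       [  0.        , 487.51378808, 190.37698906],
       [  0.        ,   0.        ,   1.        ]]), 'k1': 0.0026051381276815297, 'rvec': array([ 2.49197439,  0.81782128, -0.23039766]), 'tvec': array([-434.35897905, -232.13079153, 1495.13876229])}
{'mtx': array([[364.27697888,   0.        , 249.50513368],
       [  0.        , 364.27697888, 195.33857925],
       [  0.        ,   0.        ,   1.        ]]), 'k1': -0.10153635793150266, 'rvec': array([ 2.18850196, -2.19117369,  0.05715891]), 'tvec': array([   9.97526444,  559.44849551, 1187.93728135])}
```

View pics/scene0.png

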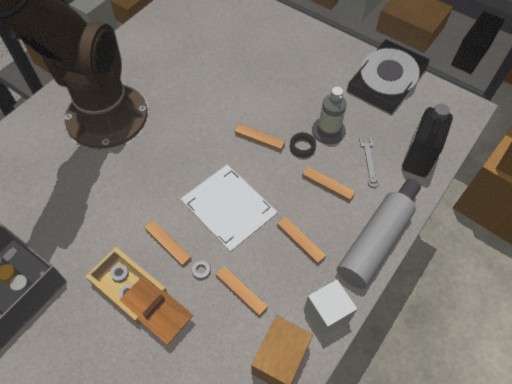

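View pics/top0.png

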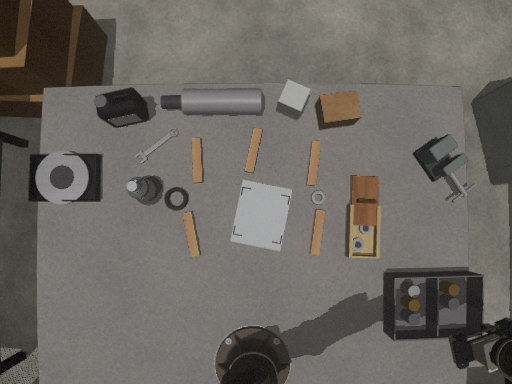

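Five slats: in the top view at about (197,160), (253,150), (313,163), (191,234), (317,232). The plate is at (262,215), the box at (364,218) with its lid open upward (+x), the can at (147,190), the tape at (177,198) and the race at (318,198).

```bash
cat > h.py <<'E'
import numpy as np, cv2
from scipy.spatial.transform import Rotation as R
from bench import telemetry, viewer, ctrl
CM={n:viewer.camera_model(n) for n in("scene","top")}
def ray(n,uv):
    c=CM[n];uv=np.atleast_2d(np.float64(uv))
    d=np.array([c['k1'],0,0,0,0.])
    p=cv2.undistortPoints(uv.reshape(-1,1,2),c['mtx'],d).reshape(-1,2)
    Rm=R.from_rotvec(c['rvec']).as_matrix()
    return -Rm.T@c['tvec'],np.c_[p,np.ones(len(p))]@Rm
def toplane(n,uv,z):
    o,d=ray(n,uv); return o+d*((z-o[2])/d[:,2])[:,None]
def proj(n,X):
    c=CM[n];return cv2.projectPoints(np.float64(X).reshape(-1,1,3),c['rvec'],c['tvec'],c['mtx'],np.array([c['k1'],0,0,0,0.]))[0].reshape(-1,2)
def blobs(n,pic,lo,hi,amin,amax):
    m=cv2.inRange(cv2.cvtColor(pic,cv2.COLOR_BGR2HSV),np.array(lo),np.array(hi))
    cs,_=cv2.findContours(m,cv2.RETR_EXTERNAL,cv2.CHAIN_APPROX_NONE)
    return [c for c in cs if amin<cv2.contourArea(c)<amax]
def rect(n,c,z):
    P=toplane(n,c.reshape(-1,2),z)[:,:2].astype(np.float32)
    (cx,cy),(w,h),a=cv2.minAreaRect(P)
    if w<h:w,h,a=h,w,a+90
    return cx,cy,w,h,(a+90)%180-90
E
python3 - <<'E'
from h import *
for n in("top","scene"):
    p=cv2.imread(f"pics/{n}0.png");h=cv2.cvtColor(p,cv2.COLOR_BGR2HSV)
    if n=="top":
        for u,v in[(197,160),(253,150),(317,232),(366,185),(365,215),(366,202),(352,255),(262,215),(250,290),(340,107)]:print(u,v,h[v,u])
    print(n)
    for c in blobs(n,p,(5,90,80),(25,255,255),150,3000):
        print(np.round(rect(n,c,20),1),c.reshape(-1,2).mean(0).round())
    for c in blobs(n,p,(0,0,120),(180,60,255),800,8000):
        print('W',np.round(rect(n,c,4),1),c.reshape(-1,2).mean(0).round())
E
```

```text
197 160 [ 14 115 160]
253 150 [ 15 110 162]
317 232 [ 14 111 163]
366 185 [ 13 135 121]
365 215 [ 14 135 125]
366 202 [ 13 124  84]
352 255 [ 20  83 111]
262 215 [ 90   3 168]
250 290 [ 15  17 122]
340 107 [ 15 121 139]
top
[432.3 201.9 146.9  29.9  11.7] [191. 234.]
[ 439.6 -211.8  147.3   29.4   -8.2] [317. 232.]
[ 489.2 -370.3  268.5  101.4   -0.9] [364. 220.]
[ 668.3 -202.6  148.7   29.6   -7.3] [313. 163.]
[678.  184.  148.2  29.5   2.8] [197. 160.]
[710.8  -3.  148.5  28.8 -11.7] [253. 150.]
[ 860.6 -297.1  127.2   95.8  -81.4] [340. 106.]
[1074.   868.2  103.1   97.7  -89.7] [16. 55.]
W [   9.7 -427.   630.3  180.8   87.6] [369. 365.]
W [ 209.6 -845.3  196.   109.4    9. ] [493. 291.]
scene
[ 832.6 -272.1  143.4   95.6  -81.2] [281. 352.]
[ 670.  -208.6  149.8   30.4   -7.6] [241. 290.]
[ 178.  -520.1   58.7   31.5  -38.9] [  6. 273.]
[ 440.9 -218.6  150.8   30.5   -7.5] [167. 243.]
[712.9  -8.9 149.7  32.2 -11.8] [301. 240.]
[680.3 177.1 148.9  37.2   3. ] [328. 183.]
[1014.1  556.   201.2   75.6  -69. ] [501. 158.]
[434.1 194.7 149.2  38.1  10.9] [260. 137.]
[553.3 975.9 194.8 166.7   0. ] [417.  11.]
W [ -52.2 -218.6  562.9  224.6  -39. ] [ 34. 157.]
```

```bash
python3 - <<'E'
import cv2,numpy as np
t=cv2.imread("pics/top0.png");s=cv2.imread("pics/scene0.png")
a=cv2.resize(t[165:265,330:400],None,fx=6,fy=6,interpolation=2)
b=cv2.resize(t[160:220,110:210],None,fx=6,fy=6,interpolation=2)
cv2.imwrite("pics/a.png",a[:600]);cv2.imwrite("pics/b.png",b)
c=cv2.resize(s[240:350,80:200],None,fx=5,fy=5,interpolation=2);cv2.imwrite("pics/c.png",c)
E
python3 - <<'E'
from h import *
for n in("top","scene"):
    print(ray(n,(256,192))[0].round())
    p=cv2.imread(f"pics/{n}0.png")
    for c in blobs(n,p,(0,0,140),(180,40,255),500,8000):
        r=rect(n,c,4)
        if 100<r[0]<900 and abs(r[1])<500: print(n,'W',np.round(r,1),c.reshape(-1,2).mean(0).round())
print(proj("top",[[159.9,-604,226.7]]))
p=cv2.imread("pics/top0.png");cv2.imwrite("pics/d.png",cv2.resize(p[170:260,220:310],None,fx=6,fy=6,interpolation=2))
E
```

```text
[ 490.    3. 1218.]
top W [495.2 -28.8 211.  170.8 -11.4] [262. 210.]
[ 926. -516. 1164.]
[[467.00957551 332.38240765]]
```

View pics/a.png

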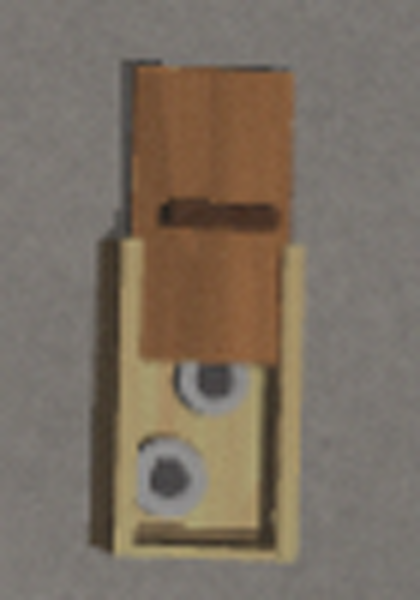

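View pics/b.png

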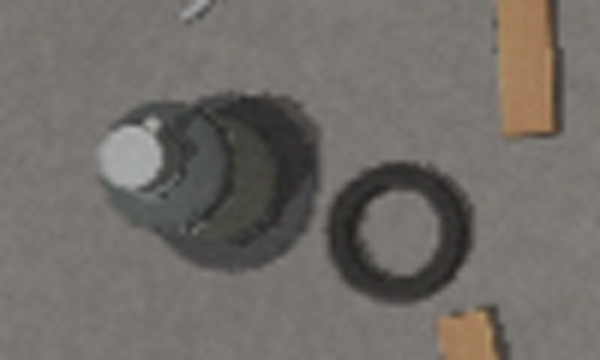

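View pics/c.png

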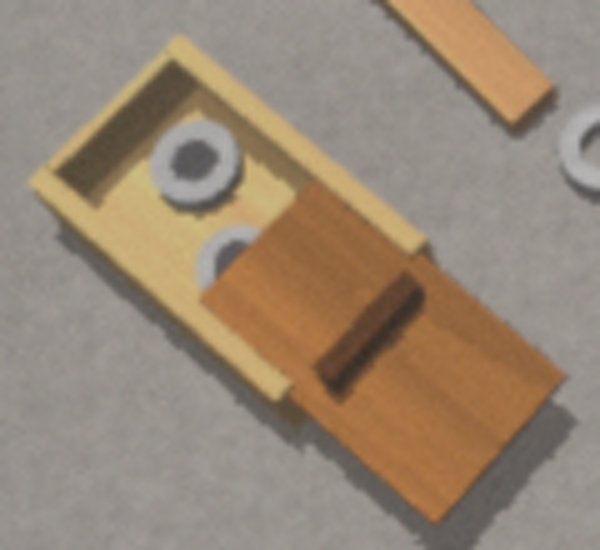

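View pics/d.png

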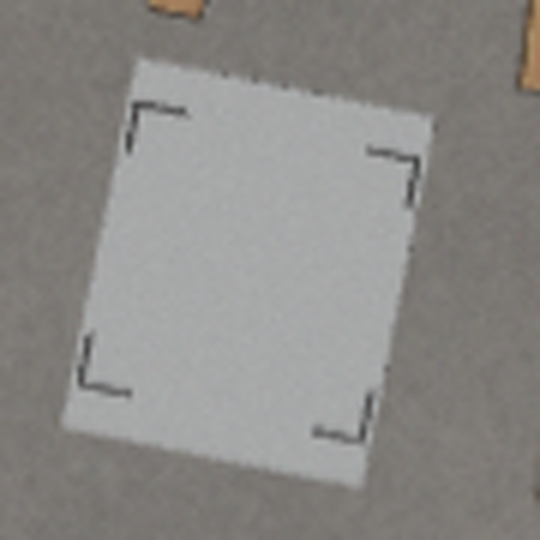

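The close-ups show the grip bar at top-view pixel (366,201), the box walls near-parallel to image vertical, and the nozzle cap at (132,186). The plate's corner marks lie around its centre at about (262,215).

```bash
cat >> h.py <<'E'
def goto(x,y,z,yaw=None):
    """yaw deg: world direction of jaw-opening axis (mod 180); prints shift, turn in tool axes"""
    s=telemetry.state();p=s['tool_pos'];Rm=R.from_rotvec(s['tool_rot']).as_matrix()
    cur=np.degrees(np.arctan2(Rm[1,1],Rm[0,1]))
    if yaw is None:yaw=cur
    d=(yaw-cur+90)%180-90
    a=np.radians(cur+d); Y=np.array([np.cos(a),np.sin(a),0]);X=np.array([0,0,-1.])
    T=np.c_[X,Y,np.cross(X,Y)]
    print('pos',p.round(1),'yaw',cur.round(1),'w',round(s['gripper_width'],1),'F',s['ft_force'].round(1),'t',round(s['time_s'],1),'q',s['q'].round(2))
    print('shift',(Rm.T@(np.array([x,y,z])-p)).round(1).tolist(),'turn',R.from_matrix(Rm.T@T).as_rotvec().round(3).tolist())
E
python3 - <<'E'
from h import *
a=lambda x,y:(330+(x+.5)/6-.5,165+(y+.5)/6-.5)
c=lambda x,y:(80+x/5,240+y/5)
print('box top corners z52',toplane("top",[a(120,240),a(115,557),a(303,245),a(298,562)],52).round(1).tolist())
print('bar top',toplane("top",[a(218,213)],70).round(1), 'scene',toplane("scene",[c(368,325)],70).round(1))
print('lid end far, near z48',toplane("top",[a(212,70),a(210,362)],48).round(1).tolist())
print('scene box closed corners',toplane("scene",[c(180,37),c(33,182),c(432,243),c(283,402)],52).round(1).tolist())
b=lambda x,y:(110+(x+.5)/6-.5,160+(y+.5)/6-.5)
print('nozzle',toplane("top",[b(131,157)],175).round(1),toplane("scene",[(337.5,91.5)],175).round(1))
print('tape',toplane("top",[b(400,232)],25).round(1),'race',toplane("top",[(318,198)],15))
s=[(228,167),(276,209),(233,247),(182,207)]
print('plate scene',toplane("scene",s,4).mean(0).round(1))
goto(540,-370,150,0)
E
python3 - <<'E'
import cv2
s=cv2.imread("pics/scene0.png");cv2.imwrite("pics/e.png",cv2.resize(s[80:160,290:370],None,fx=6,fy=6,interpolation=2))
cv2.imwrite("pics/f.png",cv2.resize(s[160:255,175:285],None,fx=6,fy=6,interpolation=2))
E
```

```text
box top corners z52 [[527.1, -313.4, 52.0], [357.7, -308.7, 52.0], [524.1, -413.8, 52.0], [353.8, -408.6, 52.0]]
bar top [[ 540.7 -361.5   70. ]] scene [[ 541.9 -368.7   70. ]]
lid end far, near z48 [[619.4, -366.8, 48.0], [461.3, -362.8, 48.0]]
scene box closed corners [[361.8, -312.7, 52.0], [358.4, -409.4, 52.0], [533.3, -318.7, 52.0], [528.4, -416.2, 52.0]]
nozzle [[578.8 352.  175. ]] [[582.5 345.9 175. ]]
tape [[549.7 250.7  25. ]] race [[ 550.372134   -217.79001085   15.        ]]
plate scene [501.3 -33.7   4. ]
pos [ 159.8 -603.8  226. ] yaw -75.2 w 91.6 F [0.7 0.3 1. ] t 0.1 q [ 1.21  0.44  0.02  1.57 -0.01  1.13 -0.08]
shift [76.2, -128.6, -427.4] turn [-1.312, -0.001, 0.001]
```

View pics/e.png

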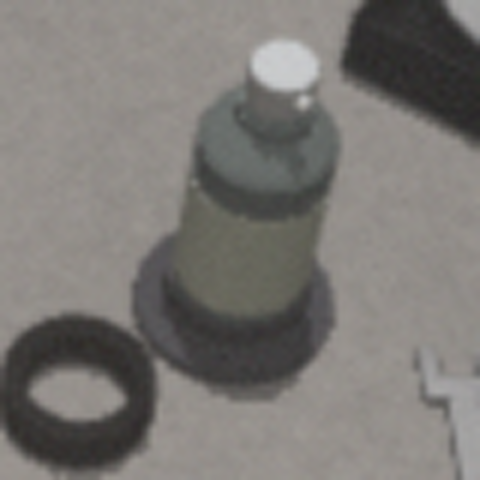

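View pics/f.png

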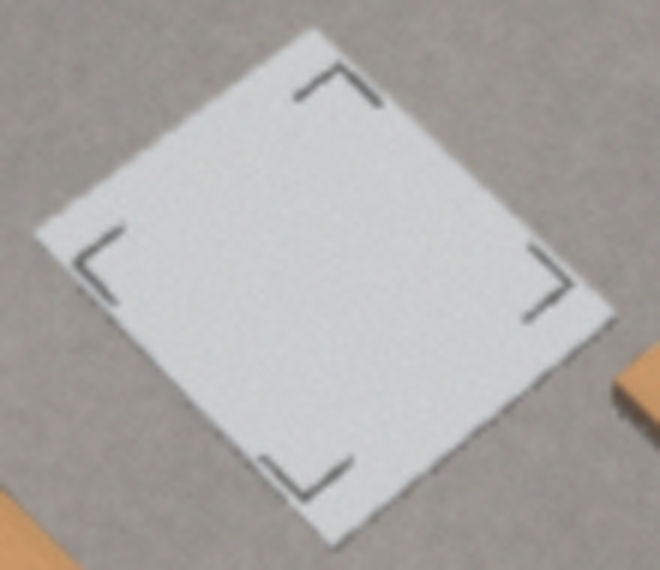

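Each position differs between the cameras by a steady (+4,-6) mm, so I'll use the mean. That gives plate (498,-31) at -11.4°, bar (541,-365) with the box axis at -1.6°, and nozzle (580,349). I'll shut the box first.

```bash
python3 - <<'E'
from h import *
goto(541.5,-365,150,-1.6)
E
python3 -m jog '[[[76,-129,-424],[-1.285,0,0]],[[76,-129,-424],[-1.285,0,0]],[[76,-129,-424],[-1.285,0,0]],[[76,-129,-424],[-1.285,0,0]],[[76,-129,-424],[-1.285,0,0]],[[76,-129,-424],[-1.285,0,0]],[[76,-129,-424],[-1.285,0,0]],[[76,-129,-424],[-1.285,0,0]]]' 0
python3 - <<'E'
from h import *
goto(541.5,-365,120,-1.6)
E
```

```text
pos [ 159.8 -603.8  226. ] yaw -75.2 w 91.6 F [0.7 0.3 1. ] t 0.1 q [ 1.21  0.44  0.02  1.57 -0.01  1.13 -0.08]
shift [76.2, -133.0, -430.1] turn [-1.284, -0.001, 0.001]
time_s: 0.77
tool_pos: [440.5, -430.0, 169.9]
tool_rot: [1.431, 1.049, -1.431]
ft_force: [0.9, -0.7, -0.5]
gripper_width: 91.9
pos [ 440.5 -430.   169.9] yaw -17.5 w 91.9 F [ 0.9 -0.7 -0.5] t 0.8 q [ 0.88  0.49 -0.28  1.65  0.15  1.03  0.25]
shift [49.9, 76.7, -92.4] turn [-0.278, -0.0, 0.0]
```

```bash
python3 -m jog '[[[50,77,-92],[-0.278,0,0]],[[50,77,-92],[-0.278,0,0]],[[50,77,-92],[-0.278,0,0]],[[50,77,-92],[-0.278,0,0]],[[50,77,-92],[-0.278,0,0]],[[50,77,-92],[-0.278,0,0]]]'
python3 - <<'E'
from h import *
goto(541.5,-365,54,-1.6)
for n in("scene","top"):
    p,d=viewer.capture(n);cv2.imwrite(f"pics/{n}1.png",p)
E
```

```text
time_s: 1.27
tool_pos: [540.3, -367.5, 119.8]
tool_rot: [1.234, 1.194, -1.235]
ft_force: [-1.5, -0.7, 0.0]
gripper_width: 91.6
pos [ 540.3 -367.5  119.8] yaw -2.0 w 91.6 F [-1.5 -0.7  0. ] t 1.3 q [ 0.73  0.6  -0.33  1.59  0.23  0.98  0.29]
shift [65.8, 1.2, -2.5] turn [-0.006, -0.0, 0.002]
```

View pics/scene1.png

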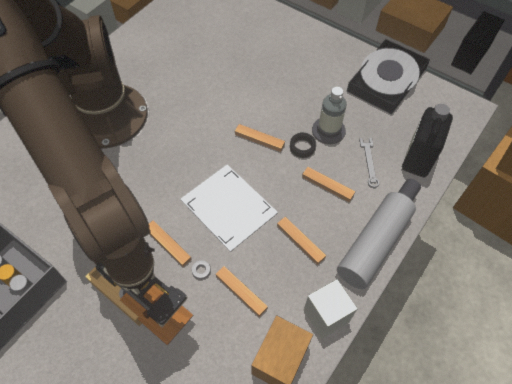

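The gripper is above the bar at about (160,305) in the scene view, with nothing disturbed. Next I descend and grip.

```bash
python3 -m jog '[[[30,1,-2],[0,0,0]],[[50,1,-2],[0,0,0]],[[66,1,-2],[0,0,0]],[[66,1,-2],[0,0,0]]]'
python3 -m jog '[[[0,0,0],[0,0,0]],[[0,0,0],[0,0,0]],[[0,0,0],[0,0,0]],[[0,0,0],[0,0,0]],[[0,0,0],[0,0,0]],[[0,0,0],[0,0,0]],[[0,0,0],[0,0,0]],[[0,0,0],[0,0,0]]]' 255
python3 - <<'E'
from h import *
p=telemetry.state()['tool_pos'];goto(443,-365+98*np.sin(np.radians(1.6)),p[2])
E
```

```text
time_s: 1.7
tool_pos: [538.5, -366.4, 51.7]
tool_rot: [1.235, 1.196, -1.239]
ft_force: [0.1, 0.1, -0.6]
gripper_width: 91.9
time_s: 2.37
tool_pos: [542.0, -365.5, 54.5]
tool_rot: [1.234, 1.193, -1.234]
ft_force: [0.1, 0.7, -0.5]
gripper_width: 43.0
pos [ 542.  -365.5   54.5] yaw -1.9 w 43.0 F [ 0.1  0.7 -0.5] t 2.4 q [ 0.72  0.68 -0.31  1.65  0.26  0.86  0.26]
shift [-0.0, -99.0, 0.2] turn [-0.0, 0.0, -0.0]
```

```bash
python3 -m jog '[[[0,0,0],[0,0,0]],[[0,0,0],[0,0,0]],[[0,0,0],[0,0,0]],[[0,0,0],[0,0,0]],[[0,0,0],[0,0,0]],[[0,0,0],[0,0,0]],[[0,0,0],[0,0,0]],[[0,0,0],[0,0,0]]]' 255
python3 - <<'E'
from h import *
goto(443,-362.5,54)
E
```

```text
time_s: 3.03
tool_pos: [541.6, -365.5, 54.3]
tool_rot: [1.234, 1.193, -1.235]
ft_force: [-1.3, -0.3, 0.4]
gripper_width: 12.0
pos [ 541.6 -365.5   54.3] yaw -2.0 w 12.0 F [-1.3 -0.3  0.4] t 3.0 q [ 0.72  0.68 -0.31  1.65  0.26  0.86  0.26]
shift [0.4, -98.7, 0.4] turn [-0.0, -0.0, 0.0]
```

Gripped at 12.0 mm, which is the bar's thickness. Now I slide it 78 mm, then take small steps.

```bash
python3 -m jog '[[[0,-10,0],[0,0,0]],[[0,-22,0],[0,0,0]],[[0,-34,0],[0,0,0]],[[0,-46,0],[0,0,0]],[[0,-58,0],[0,0,0]],[[0,-68,0],[0,0,0]],[[0,-78,0],[0,0,0]],[[0,-78,0],[0,0,0]]]'
python3 -m jog '[[[0,-4,0],[0,0,0]],[[0,-8,0],[0,0,0]],[[0,-12,0],[0,0,0]],[[0,-16,0],[0,0,0]],[[0,-19,0],[0,0,0]],[[0,-19,0],[0,0,0]],[[0,-19,0],[0,0,0]]]'
python3 - <<'E'
from h import *
goto(443,-362.5,54)
E
```

```text
time_s: 3.7
tool_pos: [461.5, -362.2, 54.3]
tool_rot: [1.235, 1.195, -1.236]
ft_force: [-0.9, 3.3, -1.6]
gripper_width: 11.8
time_s: 4.28
tool_pos: [445.8, -361.6, 54.3]
tool_rot: [1.235, 1.193, -1.233]
ft_force: [2.9, 3.3, -4.3]
gripper_width: 11.8
pos [ 445.8 -361.6   54.3] yaw -1.9 w 11.8 F [ 2.9  3.3 -4.3] t 4.3 q [ 0.82  0.58 -0.33  1.86  0.26  0.75  0.32]
shift [0.3, -2.8, 1.0] turn [0.0, -0.001, -0.001]
```

```bash
python3 -m jog '[[[0,-2,0],[0,0,0]],[[0,-2,0],[0,0,0]]]'
python3 -m jog '[[[0,-2,0],[0,0,0]],[[0,-2,0],[0,0,0]]]'
python3 -m jog '[[[0,-2,0],[0,0,0]],[[0,-2,0],[0,0,0]]]'
```

```text
time_s: 4.45
tool_pos: [442.7, -361.5, 54.3]
tool_rot: [1.234, 1.194, -1.234]
ft_force: [1.8, 5.0, -2.2]
gripper_width: 11.9
time_s: 4.62
tool_pos: [440.6, -361.4, 54.3]
tool_rot: [1.234, 1.194, -1.234]
ft_force: [1.2, 5.0, -1.4]
gripper_width: 12.1
time_s: 4.78
tool_pos: [440.6, -361.4, 54.4]
tool_rot: [1.235, 1.191, -1.231]
ft_force: [8.0, 4.5, -9.9]
gripper_width: 11.6
```

```bash
python3 -m jog '[[[0,-2,0],[0,0,0]],[[0,-2,0],[0,0,0]]]'
python3 -m jog '[[[0,-2,0],[0,0,0]],[[0,-2,0],[0,0,0]]]'
python3 - <<'E'
from h import *
p,d=viewer.capture("scene");cv2.imwrite("pics/scene2.png",cv2.resize(p[220:380,40:240],None,fx=4,fy=4,interpolation=2)[:600])
E
```

```text
time_s: 4.95
tool_pos: [440.5, -361.4, 54.4]
tool_rot: [1.236, 1.189, -1.229]
ft_force: [14.3, 4.0, -15.3]
gripper_width: 11.9
time_s: 5.12
tool_pos: [440.5, -361.4, 54.4]
tool_rot: [1.236, 1.187, -1.226]
ft_force: [19.7, 0.5, -22.8]
gripper_width: 11.9
```

View pics/scene2.png

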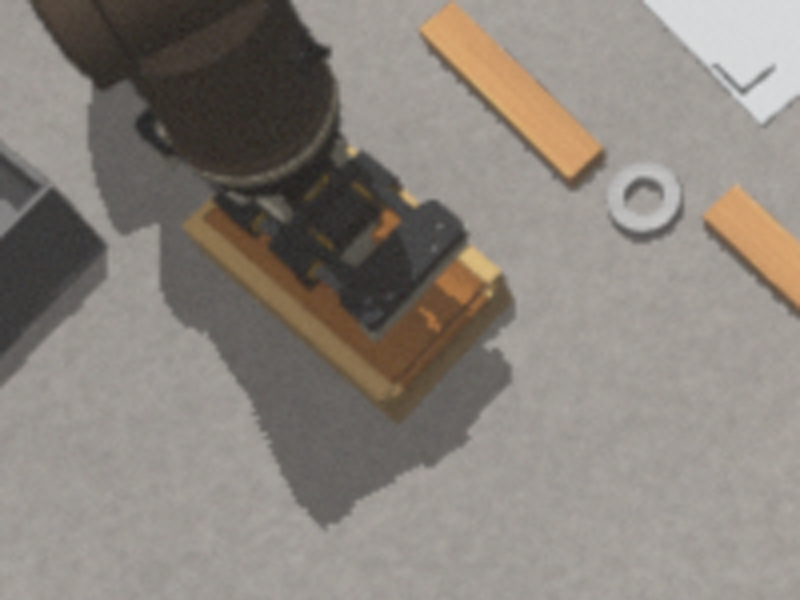

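The lid is flush with the box end and does not move under 20 N, so it is at its stop. I'll unload, open and rise.

```bash
python3 -m jog '[[[0,4,0],[0,0,0]],[[0,6,0],[0,0,0]],[[0,6,0],[0,0,0]],[[0,6,0],[0,0,0]],[[0,6,0],[0,0,0]],[[0,6,0],[0,0,0]],[[0,6,0],[0,0,0]]]' 120
python3 -m jog '[[[-20,0,0],[0,0,0]],[[-55,0,0],[0,0,0]],[[-90,0,0],[0,0,0]],[[-90,0,0],[0,0,0]]]' 80
python3 - <<'E'
from h import *
goto(440,-215,110,-8+90)
p,d=viewer.capture("top");cv2.imwrite("pics/top3.png",p)
for c in blobs("top",p,(5,90,80),(25,255,255),150,3000): print(np.round(rect("top",c,20),1))
p,d=viewer.capture("scene");cv2.imwrite("pics/scene3.png",p)
for c in blobs("scene",p,(5,90,80),(25,255,255),150,3000): print(np.round(rect("scene",c,20),1))
E
```

```text
time_s: 5.75
tool_pos: [440.6, -362.3, 54.5]
tool_rot: [1.234, 1.193, -1.235]
ft_force: [-0.6, 0.1, 0.2]
gripper_width: 48.0
time_s: 6.08
tool_pos: [444.1, -363.8, 150.8]
tool_rot: [1.234, 1.183, -1.231]
ft_force: [1.2, -0.1, 0.8]
gripper_width: 62.6
pos [ 444.1 -363.8  150.8] yaw -2.0 w 62.6 F [ 1.2 -0.1  0.8] t 6.1 q [ 0.86  0.45 -0.37  1.78  0.2   0.94  0.38]
shift [39.9, -9.4, -148.8] turn [-1.465, 0.01, -0.002]
[432.5 202.3 146.3  29.3  10.9]
[ 439.6 -212.   147.3   28.8   -8. ]
[ 440.7 -359.3  171.7   80.9   -0.9]
[ 668.2 -202.5  148.3   29.5   -7.4]
[678.  183.9 148.2  29.1   2.8]
[710.8  -2.8 148.5  29.  -11.8]
[ 860.6 -296.9  127.2   95.7  -81.1]
[ 1.1365e+03  8.6800e+02  2.2340e+02  1.0290e+02 -2.0000e-01]
[1096.   637.7  307.1   29.6   -3.3]
[ 832.5 -272.1  143.4   95.6  -81.1]
[ 669.9 -208.7  149.8   30.5   -7.5]
[ 435.9 -362.5  189.   104.2   -1.9]
[ 173.5 -517.3   52.6   40.6    3.2]
[ 440.7 -218.1  150.1   29.2   -8.4]
[713.   -9.1 149.9  32.6 -11.8]
[680.6 177.2 149.4  37.1   3.2]
[1012.9  555.6  201.2   78.1  -69. ]
[434.1 195.2 149.3  37.8  10.3]
[554.  968.3 208.5 172.4   6. ]
```

View pics/scene3.png

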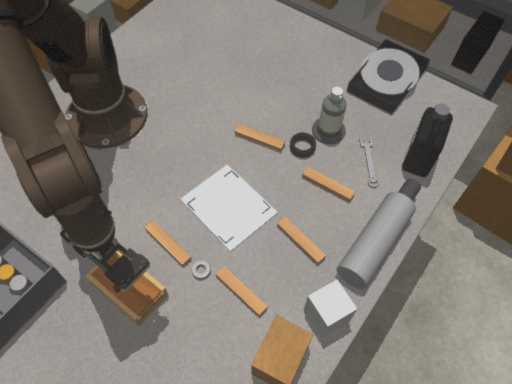

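Lid shut, slats unmoved. First slat: (440,-215), to plate place (489,-75).

```bash
python3 -m jog '[[[40,-9,-148],[-1.46,0,0]],[[40,-9,-148],[-1.46,0,0]],[[40,-9,-148],[-1.46,0,0]],[[40,-9,-148],[-1.46,0,0]],[[40,-9,-148],[-1.46,0,0]],[[40,-9,-148],[-1.46,0,0]],[[40,-9,-148],[-1.46,0,0]],[[40,-9,-148],[-1.46,0,0]]]' 70
python3 - <<'E'
from h import *
goto(440,-215,60,-8+90)
E
```

```text
time_s: 6.85
tool_pos: [436.1, -213.3, 103.3]
tool_rot: [0.469, 1.522, -0.468]
ft_force: [0.3, -1.0, 0.4]
gripper_width: 66.6
pos [ 436.1 -213.3  103.3] yaw 55.7 w 66.6 F [ 0.3 -1.   0.4] t 6.8 q [ 0.84  0.45 -0.64  2.01  0.37  0.8   0.96]
shift [43.2, 0.8, 4.3] turn [-0.458, -0.002, -0.0]
```

```bash
python3 -m jog '[[[0,1,4],[-0.458,0,0]],[[20,1,4],[-0.458,0,0]],[[43,1,4],[-0.458,0,0]],[[43,1,4],[-0.458,0,0]],[[43,1,4],[-0.458,0,0]]]'
python3 - <<'E'
from h import *
goto(440,-215,5,-8+90)
E
```

```text
time_s: 7.27
tool_pos: [439.0, -214.6, 59.2]
tool_rot: [0.114, 1.572, -0.11]
ft_force: [-0.4, 0.3, 0.5]
gripper_width: 66.5
pos [ 439.  -214.6   59.2] yaw 81.8 w 66.5 F [-0.4  0.3  0.5] t 7.3 q [ 0.88  0.54 -0.71  2.03  0.52  0.75  1.28]
shift [54.2, -0.3, 1.3] turn [-0.003, -0.004, -0.002]
```

```bash
python3 -m jog '[[[25,0,1],[0,0,0]],[[45,0,1],[0,0,0]],[[54,0,1],[0,0,0]],[[54,0,1],[0,0,0]],[[54,0,1],[0,0,0]]]'
python3 -m jog '[[[0,0,0],[0,0,0]],[[0,0,0],[0,0,0]],[[0,0,0],[0,0,0]],[[0,0,0],[0,0,0]],[[0,0,0],[0,0,0]],[[0,0,0],[0,0,0]],[[0,0,0],[0,0,0]],[[0,0,0],[0,0,0]]]' 255
python3 -m jog '[[[-15,0,0],[0,0,0]],[[-40,0,0],[0,0,0]],[[-60,0,0],[0,0,0]],[[-60,0,0],[0,0,0]],[[-60,0,0],[0,0,0]]]'
python3 - <<'E'
from h import *
goto(489.1,-75.1,65,78.6)
p,d=viewer.capture("scene");cv2.imwrite("pics/scene4.png",cv2.resize(p[100:360,60:400],None,fx=2.2,fy=2.2))
E
```

```text
time_s: 7.68
tool_pos: [441.7, -215.1, 7.5]
tool_rot: [0.116, 1.568, -0.116]
ft_force: [-0.7, 0.0, -0.3]
gripper_width: 66.6
time_s: 8.35
tool_pos: [441.9, -215.5, 7.6]
tool_rot: [0.115, 1.568, -0.116]
ft_force: [-1.2, 0.3, 4.1]
gripper_width: 29.9
time_s: 8.77
tool_pos: [442.4, -215.8, 68.0]
tool_rot: [0.115, 1.566, -0.116]
ft_force: [-0.4, 0.3, -1.0]
gripper_width: 29.4
pos [ 442.4 -215.8   68. ] yaw 81.6 w 29.4 F [-0.4  0.3 -1. ] t 8.8 q [ 0.88  0.53 -0.72  2.02  0.51  0.76  1.28]
shift [2.9, 146.0, 25.5] turn [0.052, 0.002, 0.001]
```

View pics/scene4.png

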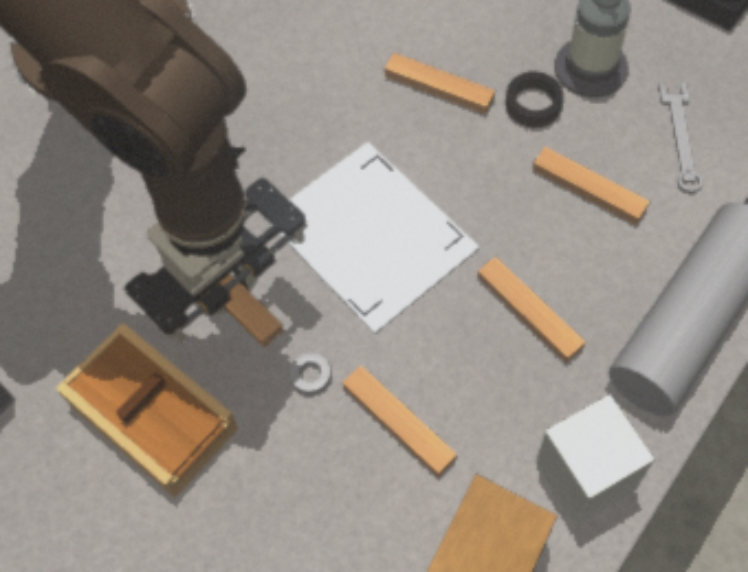

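```bash
python3 -m jog '[[[0,30,5],[0.01,0,0]],[[0,65,12],[0.03,0,0]],[[2,100,18],[0.05,0,0]],[[3,130,24],[0.052,0,0]],[[3,146,26],[0.052,0,0]],[[3,146,26],[0.052,0,0]],[[3,146,26],[0.052,0,0]]]'
python3 - <<'E'
from h import *
goto(489.1,-75.1,13,78.6)
E
```

```text
time_s: 9.4
tool_pos: [488.3, -73.8, 63.3]
tool_rot: [0.154, 1.567, -0.154]
ft_force: [0.4, -0.0, -1.2]
gripper_width: 30.1
pos [488.3 -73.8  63.3] yaw 78.8 w 30.1 F [ 0.4 -0.  -1.2] t 9.4 q [ 0.56  0.54 -0.7   2.02  0.5   0.76  0.93]
shift [50.3, -1.1, 1.1] turn [0.003, -0.002, 0.0]
```

```bash
python3 -m jog '[[[20,-1,1],[0,0,0]],[[36,-1,1],[0,0,0]],[[45,-1,1],[0,0,0]],[[50,-1,1],[0,0,0]],[[50,-1,1],[0,0,0]],[[50,-1,1],[0,0,0]]]'
python3 -m jog '[[[0,0,0],[0,0,0]],[[0,0,0],[0,0,0]],[[0,0,0],[0,0,0]],[[0,0,0],[0,0,0]],[[0,0,0],[0,0,0]]]' 110
python3 -m jog '[[[-20,0,0],[0,0,0]],[[-50,0,0],[0,0,0]],[[-85,0,0],[0,0,0]],[[-85,0,0],[0,0,0]],[[-85,0,0],[0,0,0]]]' 70
python3 - <<'E'
from h import *
goto(433,198.5,100,10.8+90)
E
```

```text
time_s: 9.9
tool_pos: [489.6, -76.4, 14.4]
tool_rot: [0.156, 1.566, -0.157]
ft_force: [-0.2, -0.6, -0.6]
gripper_width: 29.8
time_s: 10.32
tool_pos: [489.9, -76.0, 14.7]
tool_rot: [0.156, 1.565, -0.156]
ft_force: [0.3, 0.3, -0.4]
gripper_width: 51.6
time_s: 10.73
tool_pos: [491.1, -76.1, 101.2]
tool_rot: [0.156, 1.561, -0.157]
ft_force: [0.8, -0.8, -0.5]
gripper_width: 66.4
pos [491.1 -76.1 101.2] yaw 78.6 w 66.4 F [ 0.8 -0.8 -0.5] t 10.7 q [ 0.6   0.49 -0.74  1.98  0.45  0.83  0.98]
shift [0.7, 257.7, -111.3] turn [-0.388, 0.004, 0.001]
```

```bash
python3 -m jog '[[[0,258,-111],[-0.388,0,0]],[[0,258,-111],[-0.388,0,0]],[[0,258,-111],[-0.388,0,0]],[[0,258,-111],[-0.388,0,0]],[[0,258,-111],[-0.388,0,0]],[[0,258,-111],[-0.388,0,0]],[[0,258,-111],[-0.388,0,0]],[[0,258,-111],[-0.388,0,0]]]'
python3 - <<'E'
from h import *
for n in("scene","top"):
    p,d=viewer.capture(n);cv2.imwrite(f"pics/{n}5.png",p)
    for c in blobs(n,p,(5,90,80),(25,255,255),150,3000):
        r=rect(n,c,20)
        if 120<r[2]<165 and r[3]<45: print(n,np.round(r,1))
goto(433,198.5,60,10.8+90)
E
```

```text
time_s: 11.4
tool_pos: [429.4, 206.2, 99.5]
tool_rot: [-0.152, 1.565, 0.159]
ft_force: [0.2, 0.5, -0.7]
gripper_width: 66.7
scene [ 670.  -208.6  149.8   30.7   -7.6]
scene [713.2  -8.5 149.8  32.9 -12.6]
scene [487.  -77.7 148.8  29.4 -10.9]
scene [680.3 177.8 148.8  36.    3.2]
scene [434.3 193.6 149.2  40.3  10.9]
top [487.8 -74.2 146.2  28.  -11.1]
top [ 668.7 -202.6  148.    29.5   -7.4]
top [678.1 184.1 148.3  28.8   3.4]
top [710.8  -3.  148.4  28.8 -11.7]
pos [430.8 199.9  98.6] yaw 101.0 w 66.3 F [ 0.3 -1.1  0.4] t 11.5 q [ 0.1   0.5  -0.86  2.03  0.51  0.84  0.72]
shift [38.6, -1.8, 1.9] turn [0.004, -0.001, 0.0]
```

View pics/scene5.png

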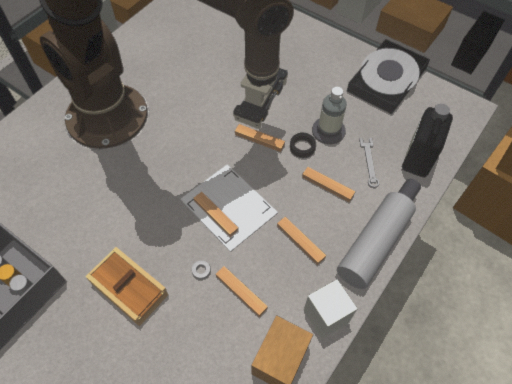

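The first slat lies on the plate at scene (215,213). I measure it at (487.5,-75.5), -11°, as planned. The tool is above the second slat at (258,137).

```bash
python3 -m jog '[[[20,-2,2],[0,0,0]],[[45,-2,2],[0,0,0]],[[70,-2,2],[0,0,0]],[[86,-2,2],[0,0,0]],[[93,-2,2],[0,0,0]],[[93,-2,2],[0,0,0]],[[93,-2,2],[0,0,0]]]'
python3 -m jog '[[[0,0,0],[0,0,0]],[[0,0,0],[0,0,0]],[[0,0,0],[0,0,0]],[[0,0,0],[0,0,0]],[[0,0,0],[0,0,0]],[[0,0,0],[0,0,0]],[[0,0,0],[0,0,0]],[[0,0,0],[0,0,0]]]' 255
python3 -m jog '[[[-15,0,0],[0,0,0]],[[-40,0,0],[0,0,0]],[[-60,0,0],[0,0,0]],[[-60,0,0],[0,0,0]],[[-60,0,0],[0,0,0]]]'
python3 - <<'E'
from h import *
goto(507,13.1,65,78.6)
E
```

```text
time_s: 12.08
tool_pos: [434.3, 196.4, 6.4]
tool_rot: [-0.148, 1.566, 0.147]
ft_force: [-0.6, 0.3, 0.1]
gripper_width: 66.6
time_s: 12.75
tool_pos: [434.4, 197.6, 6.6]
tool_rot: [-0.148, 1.565, 0.149]
ft_force: [-0.9, 1.0, 4.8]
gripper_width: 29.9
time_s: 13.17
tool_pos: [434.8, 197.3, 67.0]
tool_rot: [-0.148, 1.564, 0.148]
ft_force: [0.1, 0.1, -1.3]
gripper_width: 30.0
pos [434.8 197.3  67. ] yaw 100.8 w 30.0 F [ 0.1  0.1 -1.3] t 13.2 q [ 0.07  0.55 -0.81  2.05  0.57  0.78  0.67]
shift [2.0, -194.5, 36.4] turn [0.388, 0.002, -0.0]
```

```bash
python3 -m jog '[[[0,-35,7],[0.06,0,0]],[[0,-75,15],[0.15,0,0]],[[0,-115,22],[0.25,0,0]],[[2,-150,29],[0.35,0,0]],[[2,-180,34],[0.388,0,0]],[[2,-194,36],[0.388,0,0]],[[2,-194,36],[0.388,0,0]],[[2,-194,36],[0.388,0,0]]]'
python3 - <<'E'
from h import *
goto(507,13.1,12,78.6)
E
```

```text
time_s: 13.83
tool_pos: [505.4, 12.6, 63.2]
tool_rot: [0.157, 1.567, -0.158]
ft_force: [-0.1, 0.6, -0.9]
gripper_width: 29.6
pos [505.4  12.6  63.2] yaw 78.5 w 29.6 F [-0.1  0.6 -0.9] t 13.8 q [ 0.39  0.56 -0.7   1.99  0.51  0.77  0.75]
shift [51.2, 0.8, 1.6] turn [-0.002, -0.002, 0.001]
```

```bash
python3 -m jog '[[[20,1,2],[0,0,0]],[[36,1,2],[0,0,0]],[[46,1,2],[0,0,0]],[[52,1,2],[0,0,0]],[[52,1,2],[0,0,0]],[[52,1,2],[0,0,0]]]'
python3 -m jog '[[[0,0,0],[0,0,0]],[[0,0,0],[0,0,0]],[[0,0,0],[0,0,0]],[[0,0,0],[0,0,0]],[[0,0,0],[0,0,0]]]' 110
python3 -m jog '[[[-20,0,0],[0,0,0]],[[-50,0,0],[0,0,0]],[[-85,0,0],[0,0,0]],[[-85,0,0],[0,0,0]],[[-85,0,0],[0,0,0]]]' 70
python3 - <<'E'
from h import *
goto(679,180.5,100,3+90)
E
```

```text
time_s: 14.33
tool_pos: [507.9, 15.0, 12.3]
tool_rot: [0.155, 1.566, -0.155]
ft_force: [0.4, -0.0, -0.2]
gripper_width: 29.5
time_s: 14.75
tool_pos: [508.4, 14.0, 12.6]
tool_rot: [0.156, 1.565, -0.156]
ft_force: [0.6, 0.5, 0.3]
gripper_width: 51.5
time_s: 15.17
tool_pos: [509.6, 14.1, 99.2]
tool_rot: [0.157, 1.561, -0.156]
ft_force: [-0.5, -0.7, -0.5]
gripper_width: 66.6
pos [509.6  14.1  99.2] yaw 78.6 w 66.6 F [-0.5 -0.7 -0.5] t 15.2 q [ 0.42  0.51 -0.74  1.96  0.46  0.84  0.8 ]
shift [-0.1, 196.6, 133.1] turn [-0.252, 0.004, -0.0]
```

```bash
python3 -m jog '[[[0,197,133],[-0.252,0,0]],[[0,197,133],[-0.252,0,0]],[[0,197,133],[-0.252,0,0]],[[0,197,133],[-0.252,0,0]],[[0,197,133],[-0.252,0,0]],[[0,197,133],[-0.252,0,0]],[[0,197,133],[-0.252,0,0]],[[0,197,133],[-0.252,0,0]]]'
python3 - <<'E'
from h import *
for n in("scene","top"):
    p,d=viewer.capture(n);cv2.imwrite(f"pics/{n}6.png",p)
    for c in blobs(n,p,(5,90,80),(25,255,255),150,3000):
        r=rect(n,c,20)
        if 120<r[2]<165 and r[3]<45: print(n,np.round(r,1))
goto(679,180.5,5,3+90)
E
```

```text
time_s: 15.83
tool_pos: [677.0, 182.8, 95.3]
tool_rot: [-0.043, 1.573, 0.044]
ft_force: [-0.8, -1.4, 0.4]
gripper_width: 66.5
scene [ 670.  -208.6  149.9   30.8   -7.5]
scene [713.5  -8.2 149.3  33.1 -12.8]
scene [486.6 -77.6 149.2  29.5 -10.9]
scene [506.5  11.9 150.4  32.1 -11.2]
scene [680.6 176.  148.4  37.2   4.4]
top [ 668.4 -202.7  148.7   29.7   -7.6]
top [711.   -2.6 148.4  29.1 -12. ]
pos [676.5 179.9  95.9] yaw 93.0 w 66.3 F [-0.1 -0.9  0.6] t 15.9 q [ 0.08  0.79 -0.72  1.46  0.55  1.11  0.87]
shift [90.9, 0.6, 2.7] turn [0.001, -0.002, 0.002]
```

View pics/scene6.png

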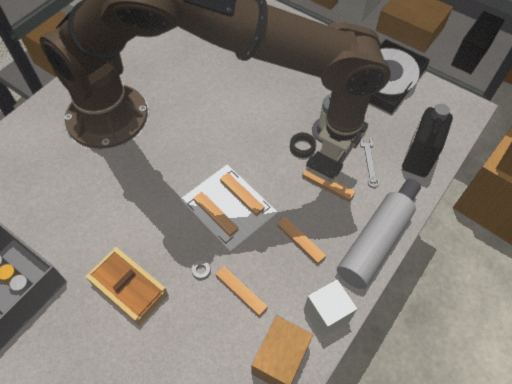

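View pics/top6.png

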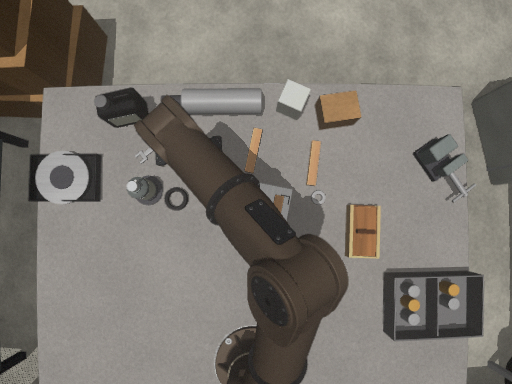

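The top view shows the forearm clear of the can at (145,190). The descent is safe.

```bash
python3 -m jog '[[[20,0,2],[0,0,0]],[[45,0,3],[0,0,0]],[[70,0,3],[0,0,0]],[[84,0,3],[0,0,0]],[[91,0,3],[0,0,0]],[[91,0,3],[0,0,0]],[[91,0,3],[0,0,0]]]'
python3 -m jog '[[[0,0,0],[0,0,0]],[[0,0,0],[0,0,0]],[[0,0,0],[0,0,0]],[[0,0,0],[0,0,0]],[[0,0,0],[0,0,0]],[[0,0,0],[0,0,0]],[[0,0,0],[0,0,0]],[[0,0,0],[0,0,0]]]' 255
python3 -m jog '[[[-15,0,0],[0,0,0]],[[-45,0,0],[0,0,0]],[[-80,0,0],[0,0,0]],[[-80,0,0],[0,0,0]],[[-80,0,0],[0,0,0]]]'
python3 - <<'E'
from h import *
goto(542,-40,85,-11.4)
E
```

```text
time_s: 16.52
tool_pos: [680.7, 180.9, 7.1]
tool_rot: [-0.041, 1.57, 0.042]
ft_force: [0.1, 0.3, 0.4]
gripper_width: 66.3
time_s: 17.18
tool_pos: [680.7, 181.5, 6.7]
tool_rot: [-0.042, 1.57, 0.042]
ft_force: [-0.3, 0.1, 3.0]
gripper_width: 29.7
time_s: 17.6
tool_pos: [682.0, 181.9, 89.9]
tool_rot: [-0.04, 1.566, 0.043]
ft_force: [-0.6, -0.4, -1.7]
gripper_width: 29.7
pos [682.  181.9  89.9] yaw 93.0 w 29.7 F [-0.6 -0.4 -1.7] t 17.6 q [ 0.07  0.8  -0.72  1.46  0.56  1.1   0.87]
shift [3.9, -214.2, -151.6] turn [-1.319, 0.005, 0.002]
```

```bash
python3 -m jog '[[[4,-25,-17],[-0.12,0,0]],[[4,-55,-38],[-0.24,0,0]],[[4,-85,-60],[-0.36,0,0]],[[4,-115,-82],[-0.48,0,0]],[[4,-145,-103],[-0.6,0,0]],[[4,-175,-124],[-0.72,0,0]],[[4,-200,-141],[-0.84,0,0]],[[4,-214,-152],[-0.96,0,0]]]'
python3 - <<'E'
from h import *
goto(542,-40,85,-11.4)
E
```

```text
time_s: 18.27
tool_pos: [537.3, -45.1, 81.3]
tool_rot: [-0.793, 1.426, 0.791]
ft_force: [0.4, -0.5, -1.3]
gripper_width: 29.3
pos [537.3 -45.1  81.3] yaw 148.2 w 29.3 F [ 0.4 -0.5 -1.3] t 18.3 q [ 0.67  0.69 -1.01  1.88  0.71  0.98  1.92]
shift [-3.7, -1.3, 6.8] turn [-0.356, -0.004, -0.002]
```

```bash
python3 -m jog '[[[-3,-1,6],[-0.12,0,0]],[[-3,-1,6],[-0.24,0,0]],[[-3,-1,6],[-0.356,0,0]],[[-3,-1,6],[-0.356,0,0]],[[-3,-1,6],[-0.356,0,0]]]'
python3 - <<'E'
from h import *
goto(542,-40,32.5,-11.4)
E
```

```text
time_s: 18.68
tool_pos: [543.5, -36.4, 84.8]
tool_rot: [-1.056, 1.3, 1.058]
ft_force: [0.5, -0.5, -1.3]
gripper_width: 29.8
pos [543.5 -36.4  84.8] yaw 168.2 w 29.8 F [ 0.5 -0.5 -1.3] t 18.7 q [ 0.69  0.74 -1.09  1.87  0.77  1.03  2.21]
shift [52.3, 0.7, -3.9] turn [-0.006, 0.0, -0.001]
```

```bash
python3 -m jog '[[[20,0,-2],[0,0,0]],[[36,1,-3],[0,0,0]],[[46,1,-4],[0,0,0]],[[52,1,-4],[0,0,0]],[[53,1,-4],[0,0,0]],[[53,1,-4],[0,0,0]]]'
python3 -m jog '[[[0,0,0],[0,0,0]],[[0,0,0],[0,0,0]],[[0,0,0],[0,0,0]],[[0,0,0],[0,0,0]],[[0,0,0],[0,0,0]]]' 110
python3 -m jog '[[[-20,0,0],[0,0,0]],[[-50,0,0],[0,0,0]],[[-85,0,0],[0,0,0]],[[-85,0,0],[0,0,0]],[[-85,0,0],[0,0,0]]]' 70
python3 - <<'E'
from h import *
goto(712,-6,110,78.0)
E
```

```text
time_s: 19.18
tool_pos: [542.4, -39.5, 32.5]
tool_rot: [-1.059, 1.298, 1.059]
ft_force: [-0.2, 0.6, 0.3]
gripper_width: 29.3
time_s: 19.6
tool_pos: [542.5, -39.9, 32.7]
tool_rot: [-1.059, 1.298, 1.059]
ft_force: [-0.4, 1.2, 0.0]
gripper_width: 52.0
time_s: 20.02
tool_pos: [543.6, -39.6, 119.3]
tool_rot: [-1.061, 1.295, 1.056]
ft_force: [0.6, -0.2, -1.2]
gripper_width: 66.8
pos [543.6 -39.6 119.3] yaw 168.4 w 66.8 F [ 0.6 -0.2 -1.2] t 20.0 q [ 0.72  0.7  -1.13  1.84  0.72  1.08  2.26]
shift [9.9, -158.2, 66.7] turn [-1.563, -0.003, 0.003]
```

```bash
python3 -m jog '[[[9,-158,67],[1.578,0,0]],[[9,-158,67],[1.578,0,0]],[[9,-158,67],[1.578,0,0]],[[9,-158,67],[1.578,0,0]],[[9,-158,67],[1.578,0,0]],[[9,-158,67],[1.578,0,0]],[[9,-158,67],[1.578,0,0]],[[9,-158,67],[1.578,0,0]]]'
python3 - <<'E'
from h import *
goto(712,-6,100,78)
E
```

```text
time_s: 20.68
tool_pos: [710.0, -5.8, 106.3]
tool_rot: [-0.285, 1.554, 0.285]
ft_force: [0.4, 0.4, 0.3]
gripper_width: 66.5
pos [710.   -5.8 106.3] yaw 110.8 w 66.5 F [0.4 0.4 0.3] t 20.7 q [ 0.38  0.82 -0.8   1.42  0.61  1.17  1.43]
shift [6.3, -0.9, 1.8] turn [0.573, -0.002, 0.0]
```

```bash
python3 -m jog '[[[6,-1,2],[0.573,0,0]],[[6,-1,2],[0.573,0,0]],[[6,-1,2],[0.573,0,0]],[[6,-1,2],[0.573,0,0]],[[6,-1,2],[0.573,0,0]],[[6,-1,2],[0.573,0,0]]]'
python3 - <<'E'
from h import *
for n,z in(("scene",20),("scene",44),("top",20),("top",44)):
    p,d=viewer.capture(n);cv2.imwrite(f"pics/{n}7.png",p)
    for c in blobs(n,p,(5,90,80),(25,255,255),150,4000):
        r=rect(n,c,z)
        if 120<r[2]<165 and r[3]<45: print(n,z,np.round(r,1))
goto(712,-6,5,78)
E
```

```text
time_s: 21.18
tool_pos: [712.0, -6.2, 101.0]
tool_rot: [0.162, 1.566, -0.164]
ft_force: [0.1, 0.3, 0.3]
gripper_width: 66.4
scene 20 [ 670.7 -208.8  148.3   30.6   -7.6]
scene 44 [ 676.1 -215.3  145.2   30.2   -7.6]
top 44 [899.6 805.  163.1  25.   87.7]
pos [712.4  -6.2 101.6] yaw 78.5 w 67.0 F [ 0.1 -0.5 -0.4] t 21.4 q [ 0.31  0.78 -0.67  1.42  0.51  1.12  0.93]
shift [96.6, 0.1, -0.4] turn [0.008, -0.001, 0.0]
```

View pics/scene7.png

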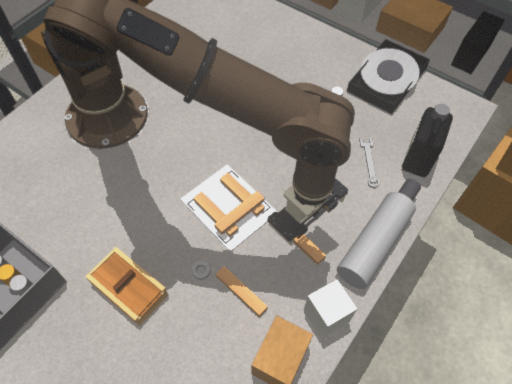

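The first cross slat sits well on the pair at scene (240,212). The tool is over the slat at (300,240). Descend and grip.

```bash
python3 -m jog '[[[20,0,0],[0,0,0]],[[45,0,0],[0,0,0]],[[70,0,0],[0,0,0]],[[88,0,0],[0,0,0]],[[96,0,0],[0,0,0]],[[96,0,0],[0,0,0]],[[96,0,0],[0,0,0]]]'
python3 -m jog '[[[0,0,0],[0,0,0]],[[0,0,0],[0,0,0]],[[0,0,0],[0,0,0]],[[0,0,0],[0,0,0]],[[0,0,0],[0,0,0]],[[0,0,0],[0,0,0]],[[0,0,0],[0,0,0]],[[0,0,0],[0,0,0]]]' 255
python3 -m jog '[[[-15,0,0],[0,0,0]],[[-50,0,0],[0,0,0]],[[-90,0,0],[0,0,0]],[[-100,0,0],[0,0,0]],[[-100,0,0],[0,0,0]]]'
python3 - <<'E'
from h import *
goto(454,-22,105,-11.4)
E
```

```text
time_s: 21.97
tool_pos: [713.0, -5.9, 6.7]
tool_rot: [0.16, 1.565, -0.159]
ft_force: [-0.4, -0.3, 0.2]
gripper_width: 66.3
time_s: 22.63
tool_pos: [713.0, -5.9, 6.7]
tool_rot: [0.16, 1.564, -0.16]
ft_force: [-1.0, 0.6, 2.9]
gripper_width: 29.6
time_s: 23.05
tool_pos: [715.3, -5.1, 112.1]
tool_rot: [0.161, 1.557, -0.159]
ft_force: [0.4, -0.5, -0.7]
gripper_width: 29.7
pos [715.3  -5.1 112.1] yaw 78.3 w 29.7 F [ 0.4 -0.5 -0.7] t 23.1 q [ 0.31  0.77 -0.68  1.41  0.51  1.12  0.93]
shift [5.1, -69.5, -252.6] turn [1.566, 0.004, -0.008]
```

```bash
python3 -m jog '[[[3,-8,-29],[0.12,0,0]],[[4,-17,-61],[0.24,0,0]],[[5,-26,-95],[0.36,0,0]],[[5,-36,-130],[0.48,0,0]],[[5,-45,-165],[0.6,0,0]],[[5,-54,-197],[0.72,0,0]],[[5,-62,-225],[0.84,0,0]],[[5,-70,-252],[0.96,0,0]]]'
python3 - <<'E'
from h import *
goto(454,-22,100,-11.4)
E
```

```text
time_s: 23.72
tool_pos: [449.3, -23.9, 101.1]
tool_rot: [0.909, 1.373, -0.91]
ft_force: [0.9, -0.5, -0.4]
gripper_width: 29.6
pos [449.3 -23.9 101.1] yaw 23.0 w 29.6 F [ 0.9 -0.5 -0.4] t 23.7 q [ 0.37  0.37 -0.54  2.1   0.28  0.74  0.05]
shift [1.1, 5.1, 0.0] turn [0.6, 0.0, 0.001]
```

```bash
python3 -m jog '[[[1,5,0],[0.12,0,0]],[[1,5,0],[0.24,0,0]],[[1,5,0],[0.36,0,0]],[[1,5,0],[0.48,0,0]],[[1,5,0],[0.6,0,0]],[[1,5,0],[0.6,0,0]],[[1,5,0],[0.6,0,0]]]'
python3 - <<'E'
from h import *
p,d=viewer.capture("scene");cv2.imwrite("pics/scene8.png",cv2.resize(p[80:330,120:420],None,fx=2.4,fy=2.4))
goto(453.5,-22,32,-11.4)
E
```

```text
time_s: 24.3
tool_pos: [456.1, -21.5, 100.3]
tool_rot: [1.346, 1.114, -1.348]
ft_force: [-0.7, -0.6, -0.6]
gripper_width: 29.3
pos [456.1 -21.6 100.2] yaw -10.8 w 29.5 F [-0.3  0.6 -1.1] t 24.4 q [ 0.24  0.36 -0.39  2.09  0.2   0.72 -0.47]
shift [68.2, -2.4, 0.9] turn [0.01, 0.0, 0.0]
```

View pics/scene8.png

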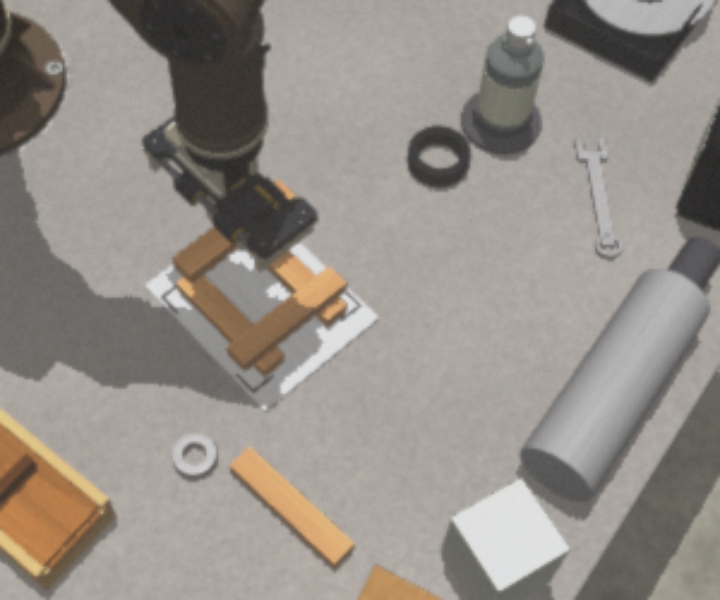

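The held slat hangs over the near end of the stack. Lower, release and rise.

```bash
python3 -m jog '[[[25,-2,1],[0.01,0,0]],[[45,-2,1],[0.01,0,0]],[[60,-2,1],[0.01,0,0]],[[68,-2,1],[0.01,0,0]],[[68,-2,1],[0.01,0,0]],[[68,-2,1],[0.01,0,0]]]'
python3 - <<'E'
from h import *
goto(453.5,-22,31.5,-11.4)
E
python3 -m jog '[[[0,0,0],[0,0,0]],[[0,0,0],[0,0,0]],[[0,0,0],[0,0,0]],[[0,0,0],[0,0,0]],[[0,0,0],[0,0,0]]]' 110
python3 -m jog '[[[-20,0,0],[0,0,0]],[[-50,0,0],[0,0,0]],[[-85,0,0],[0,0,0]],[[-85,0,0],[0,0,0]],[[-85,0,0],[0,0,0]]]' 70
python3 - <<'E'
from h import *
goto(669.5,-205.6,110,-7.5+90)
E
```

```text
time_s: 24.85
tool_pos: [454.2, -22.1, 32.2]
tool_rot: [1.356, 1.108, -1.356]
ft_force: [-0.0, -0.2, -0.9]
gripper_width: 29.7
pos [454.2 -22.1  32.2] yaw -11.5 w 29.7 F [-0.  -0.2 -0.9] t 24.9 q [ 0.19  0.47 -0.33  2.16  0.29  0.55 -0.56]
shift [0.7, -0.7, 0.0] turn [-0.002, -0.0, 0.001]
time_s: 25.27
tool_pos: [454.5, -22.2, 32.7]
tool_rot: [1.357, 1.106, -1.357]
ft_force: [0.1, -0.5, 0.4]
gripper_width: 51.9
time_s: 25.68
tool_pos: [455.7, -22.2, 119.2]
tool_rot: [1.359, 1.103, -1.354]
ft_force: [-0.9, -0.5, 0.3]
gripper_width: 66.6
pos [455.7 -22.2 119.2] yaw -11.7 w 66.6 F [-0.9 -0.5  0.3] t 25.7 q [ 0.26  0.33 -0.4   2.08  0.19  0.76 -0.46]
shift [10.2, 246.4, 136.4] turn [1.498, -0.004, -0.003]
```

```bash
python3 -m jog '[[[5,246,136],[-1.644,0,0]],[[5,246,136],[-1.644,0,0]],[[5,246,136],[-1.644,0,0]],[[5,246,136],[-1.644,0,0]],[[5,246,136],[-1.644,0,0]],[[5,246,136],[-1.644,0,0]],[[5,246,136],[-1.644,0,0]],[[5,246,136],[-1.644,0,0]]]'
python3 - <<'E'
from h import *
goto(669.5,-205.6,105,-7.5+90)
E
```

```text
time_s: 26.35
tool_pos: [670.1, -211.4, 109.5]
tool_rot: [0.603, 1.484, -0.607]
ft_force: [-1.1, -1.0, -0.4]
gripper_width: 66.6
pos [ 670.1 -211.4  109.5] yaw 45.7 w 66.6 F [-1.1 -1.  -0.4] t 26.4 q [ 0.55  0.73 -0.54  1.45  0.4   1.08  0.72]
shift [4.4, 3.7, -4.5] turn [-0.643, 0.001, 0.002]
```

```bash
python3 -m jog '[[[4,4,-4],[-0.643,0,0]],[[4,4,-4],[-0.643,0,0]],[[4,4,-4],[-0.643,0,0]],[[4,4,-4],[-0.643,0,0]],[[4,4,-4],[-0.643,0,0]],[[4,4,-4],[-0.643,0,0]],[[4,4,-4],[-0.643,0,0]]]'
python3 - <<'E'
from h import *
for n in("scene","top"):
    p,d=viewer.capture(n);cv2.imwrite(f"pics/{n}9.png",p)
    for c in blobs(n,p,(5,90,80),(25,255,255),150,4000):
        r=rect(n,c,20)
        if r[0]<730 and abs(r[1])<300: print(n,np.round(r,1))
goto(669.5,-205.6,5,82.5)
E
```

```text
time_s: 26.93
tool_pos: [667.0, -199.3, 106.9]
tool_rot: [0.105, 1.57, -0.104]
ft_force: [0.4, -0.2, -0.3]
gripper_width: 67.0
scene [ 701.2 -213.    86.6   31.7   -7.4]
top [497.2 -30.1 149.5 148.1  76.5]
top [ 629.  -197.4   69.    29.7   -7.9]
pos [ 667.4 -199.2  107.6] yaw 82.3 w 66.6 F [-1.3  0.  -0.1] t 27.0 q [ 0.62  0.76 -0.7   1.46  0.52  1.11  1.26]
shift [102.6, -6.0, 3.1] turn [-0.004, -0.001, -0.0]
```

View pics/scene9.png

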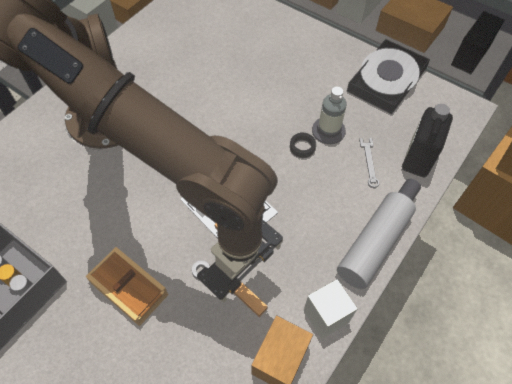

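View pics/top9.png

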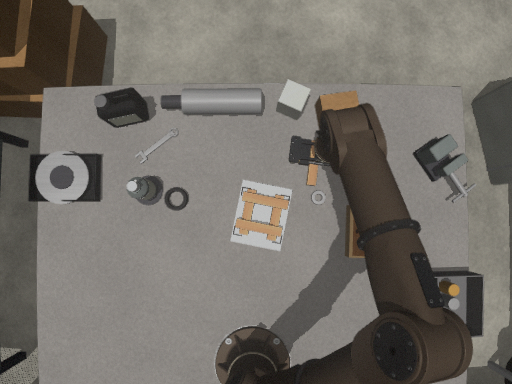

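The stack is square in the top view at (262,214), with all four slats in place. The last slat, at (313,163), hasn't moved.

```bash
python3 -m jog '[[[10,-6,3],[0,0,0]],[[40,-6,3],[0,0,0]],[[70,-6,3],[0,0,0]],[[92,-6,3],[0,0,0]],[[102,-6,3],[0,0,0]],[[102,-6,3],[0,0,0]],[[102,-6,3],[0,0,0]]]'
python3 -m jog '[[[0,0,0],[0,0,0]],[[0,0,0],[0,0,0]],[[0,0,0],[0,0,0]],[[0,0,0],[0,0,0]],[[0,0,0],[0,0,0]],[[0,0,0],[0,0,0]],[[0,0,0],[0,0,0]],[[0,0,0],[0,0,0]]]' 255
python3 -m jog '[[[-15,0,0],[0,0,0]],[[-50,0,0],[0,0,0]],[[-90,0,0],[0,0,0]],[[-105,0,0],[0,0,0]],[[-105,0,0],[0,0,0]]]'
python3 - <<'E'
from h import *
goto(489.5,-75,110,78.6)
E
```

```text
time_s: 27.62
tool_pos: [670.1, -205.7, 6.4]
tool_rot: [0.103, 1.568, -0.103]
ft_force: [-0.7, 0.4, 1.5]
gripper_width: 66.4
time_s: 28.28
tool_pos: [670.0, -205.7, 6.7]
tool_rot: [0.103, 1.568, -0.103]
ft_force: [-0.1, -0.6, 3.3]
gripper_width: 29.6
time_s: 28.7
tool_pos: [672.9, -205.5, 117.6]
tool_rot: [0.102, 1.56, -0.103]
ft_force: [0.7, 0.6, -0.8]
gripper_width: 29.7
pos [ 672.9 -205.5  117.6] yaw 82.5 w 29.7 F [ 0.7  0.6 -0.8] t 28.7 q [ 0.62  0.76 -0.7   1.44  0.52  1.12  1.27]
shift [6.0, 105.4, -198.9] turn [0.068, 0.008, -0.0]
```

```bash
python3 -m jog '[[[3,14,-27],[0.01,0,0]],[[3,32,-60],[0.02,0,0]],[[3,50,-95],[0.04,0,0]],[[3,68,-130],[0.06,0,0]],[[4,86,-163],[0.068,0,0]],[[5,98,-186],[0.068,0,0]],[[5,105,-198],[0.068,0,0]],[[5,105,-198],[0.068,0,0]]]'
python3 -m jog '[[[0,0,0],[0,0,0]],[[0,0,0],[0,0,0]],[[0,0,0],[0,0,0]]]'
python3 - <<'E'
from h import *
p,d=viewer.capture("scene");cv2.imwrite("pics/scene10.png",cv2.resize(p[80:330,120:420],None,fx=2.4,fy=2.4))
goto(489.5,-75,52.5,78.6)
E
```

```text
time_s: 29.37
tool_pos: [484.0, -73.9, 106.2]
tool_rot: [0.153, 1.568, -0.154]
ft_force: [-0.3, -0.2, -1.1]
gripper_width: 29.6
time_s: 29.62
tool_pos: [488.2, -76.5, 106.3]
tool_rot: [0.157, 1.565, -0.157]
ft_force: [0.6, -0.2, -1.2]
gripper_width: 29.4
pos [488.1 -76.4 106.2] yaw 78.5 w 29.8 F [-0.   0.4 -1.5] t 29.7 q [ 0.63  0.49 -0.77  1.98  0.45  0.85  0.98]
shift [53.7, 1.6, 1.1] turn [-0.001, 0.0, -0.0]
```

View pics/scene10.png

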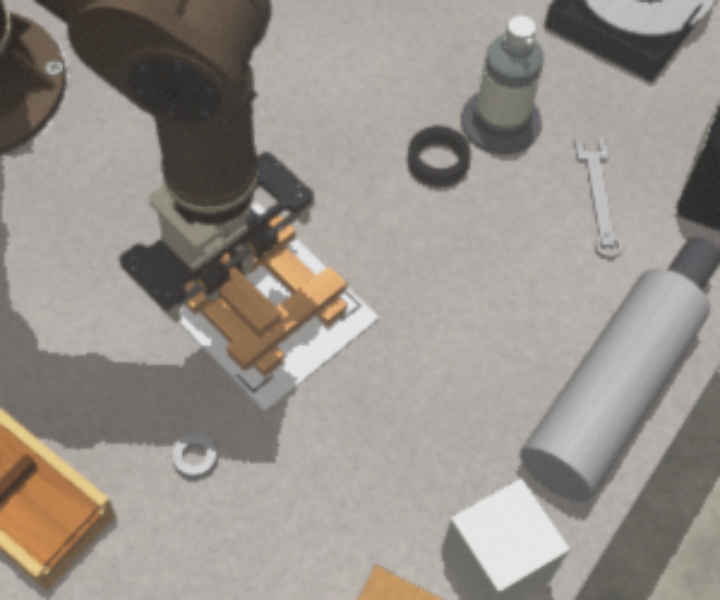

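The fifth slat is in the jaws above its place. Lower, release, rise.

```bash
python3 -m jog '[[[20,2,1],[0,0,0]],[[36,2,1],[0,0,0]],[[47,2,1],[0,0,0]],[[54,2,1],[0,0,0]],[[54,2,1],[0,0,0]],[[54,2,1],[0,0,0]]]'
python3 -m jog '[[[0,0,0],[0,0,0]],[[0,0,0],[0,0,0]],[[0,0,0],[0,0,0]],[[0,0,0],[0,0,0]],[[0,0,0],[0,0,0]]]' 110
python3 -m jog '[[[-20,0,0],[0,0,0]],[[-50,0,0],[0,0,0]],[[-85,0,0],[0,0,0]],[[-120,0,0],[0,0,0]],[[-155,0,0],[0,0,0]],[[-155,0,0],[0,0,0]],[[-155,0,0],[0,0,0]]]' 255
python3 - <<'E'
from h import *
goto(580.5,349,225)
E
```

```text
time_s: 30.17
tool_pos: [488.8, -74.0, 52.2]
tool_rot: [0.156, 1.566, -0.156]
ft_force: [0.3, -0.3, 0.4]
gripper_width: 29.6
time_s: 30.58
tool_pos: [488.8, -74.1, 52.6]
tool_rot: [0.156, 1.565, -0.156]
ft_force: [-0.1, -0.7, -1.2]
gripper_width: 51.5
time_s: 31.17
tool_pos: [489.9, -74.1, 209.4]
tool_rot: [0.156, 1.561, -0.157]
ft_force: [-0.4, -0.2, -1.9]
gripper_width: 10.2
pos [489.9 -74.1 209.4] yaw 78.6 w 10.2 F [-0.4 -0.2 -1.9] t 31.2 q [ 0.71  0.36 -0.86  1.86  0.32  1.06  1.1 ]
shift [-15.8, 432.6, 5.1] turn [0.0, 0.004, 0.0]
```

```bash
python3 -m jog '[[[-16,40,1],[0,0,0]],[[-16,80,2],[0,0,0]],[[-16,120,3],[0,0,0]],[[-16,160,3],[0,0,0]],[[-16,200,4],[0,0,0]],[[-16,220,4],[0,0,0]],[[-16,230,4],[0,0,0]],[[-16,230,4],[0,0,0]]]' 255
python3 - <<'E'
from h import *
for n in("scene","top"):
    p,d=viewer.capture(n);cv2.imwrite(f"pics/{n}11.png",p)
    m=d[170:260,220:310] if n=="top" else None
goto(580.5,349,225)
a=cv2.resize(cv2.imread("pics/top11.png")[165:265,215:315],None,fx=5,fy=5,interpolation=2)
cv2.imwrite("pics/g.png",a)
# top faces by depth from top camera -> world
p,d=viewer.capture("top")
v,u=np.mgrid[150:280,200:320];u=u.ravel();v=v.ravel()
o,r=ray("top",np.c_[u,v]);P=o+r*d[v,u][:,None]
for lo,hi in((16,32),(36,54),(57,75)):
    k=(P[:,2]>lo)&(P[:,2]<hi)
    if k.sum()>20:
        m=np.zeros((384,512),np.uint8);m[v[k],u[k]]=255
        for c in cv2.findContours(m,cv2.RETR_EXTERNAL,cv2.CHAIN_APPROX_NONE)[0]:
            if cv2.contourArea(c)>60: print(lo,hi,np.round(rect("top",c,(lo+hi)/2),1))
E
```

```text
time_s: 31.83
tool_pos: [537.3, 153.1, 222.2]
tool_rot: [0.153, 1.567, -0.153]
ft_force: [0.0, -0.8, 0.1]
gripper_width: 0.3
pos [537.6 149.3 222.3] yaw 78.6 w 0.7 F [0.5 0.1 0.5] t 31.9 q [ 0.24  0.47 -0.85  1.69  0.38  1.16  0.65]
shift [-3.0, 204.2, 2.5] turn [-0.0, -0.001, 0.002]
16 32 [508.3  16.1  59.7  29.6 -11.4]
36 54 [459.6   2.1 106.5  29.6  78.6]
36 54 [547.1 -17.5 101.9  29.8  78.6]
57 75 [487.4 -72.  148.7  29.8 -11.6]
```

View pics/scene11.png

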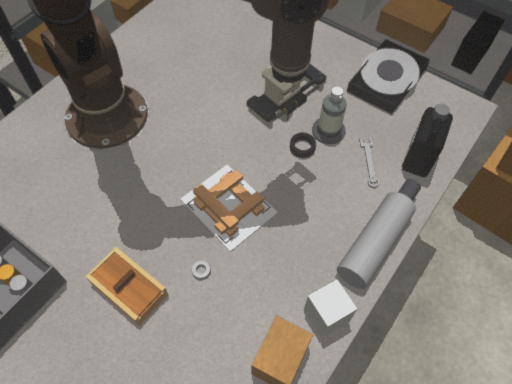

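View pics/g.png

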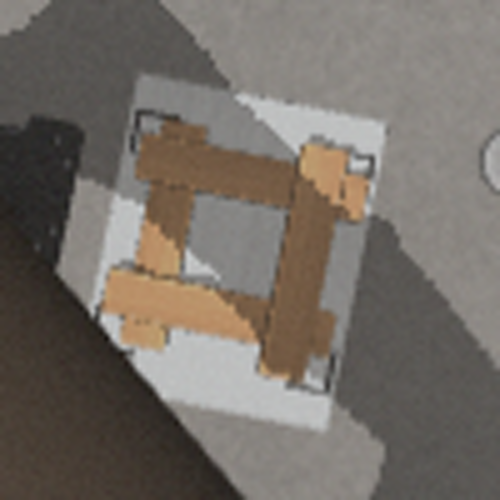

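The stack is complete and square. The depth map puts the top slat at (487,-72), -11.6°, and the second-layer slats at 78.6°. The box is shut at scene (125,283). Now the nozzle.

```bash
python3 -m jog '[[[-3,35,1],[0,0,0]],[[-3,70,1],[0,0,0]],[[-3,105,2],[0,0,0]],[[-3,140,2],[0,0,0]],[[-3,170,2],[0,0,0]],[[-3,195,2],[0,0,0]],[[-3,204,2],[0,0,0]],[[-3,204,2],[0,0,0]]]' 255
python3 -m jog '[[[0,0,0],[0,0,0]],[[0,0,0],[0,0,0]],[[0,0,0],[0,0,0]]]'
python3 - <<'E'
from h import *
goto(580.5,349,180)
for n in("scene","top"):
    p,d=viewer.capture(n);cv2.imwrite(f"pics/{n}12.png",p)
a=cv2.resize(cv2.imread("pics/scene12.png")[50:150,280:400],None,fx=5,fy=5,interpolation=2);cv2.imwrite("pics/i.png",a)
E
```

```text
time_s: 32.65
tool_pos: [580.3, 350.8, 225.8]
tool_rot: [0.156, 1.566, -0.156]
ft_force: [0.7, -0.5, -0.7]
gripper_width: 0.3
time_s: 32.9
tool_pos: [581.1, 347.8, 226.4]
tool_rot: [0.157, 1.564, -0.159]
ft_force: [0.1, -0.4, 0.8]
gripper_width: 0.4
pos [581.1 347.8 226.4] yaw 78.5 w 0.4 F [ 0.1 -0.4  0.8] t 32.9 q [-0.16  0.65 -0.79  1.38  0.46  1.3   0.4 ]
shift [46.4, 1.1, -0.8] turn [0.0, 0.001, 0.001]
```

View pics/i.png

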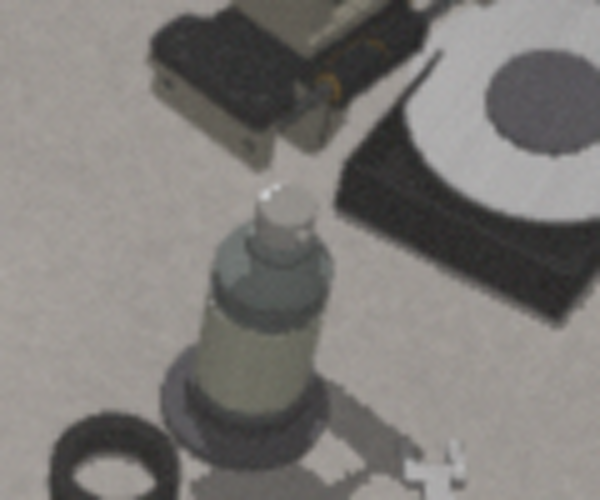

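View pics/top12.png

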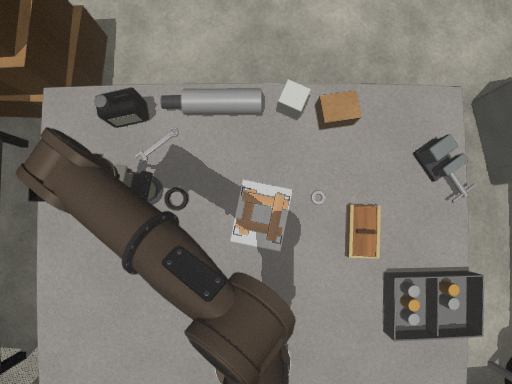

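```bash
python3 - <<'E'
from h import *
q=proj("scene",[[581.1,347.8,226.4],[580.5,349,175],[581,347.8,292]]);print(((q-[280,50])*5).round())
E
python3 -m jog '[[[20,1,-1],[0,0,0]],[[36,1,-1],[0,0,0]],[[45,1,-1],[0,0,0]],[[45,1,-1],[0,0,0]],[[45,1,-1],[0,0,0]]]'
python3 - <<'E'
from h import *
goto(580.5,349,175)
p,d=viewer.capture("scene");cv2.imwrite("pics/j.png",cv2.resize(p[50:150,280:400],None,fx=5,fy=5,interpolation=2))
E
```

```text
[[302. 136.]
 [287. 202.]
 [323.  42.]]
time_s: 33.42
tool_pos: [579.6, 350.9, 181.4]
tool_rot: [0.156, 1.566, -0.157]
ft_force: [-0.7, -0.4, 0.9]
gripper_width: 0.5
pos [579.6 350.9 181.4] yaw 78.6 w 0.5 F [-0.7 -0.4  0.9] t 33.4 q [-0.17  0.68 -0.78  1.44  0.49  1.22  0.37]
shift [6.4, -1.7, 1.3] turn [-0.0, -0.0, 0.001]
```

View pics/j.png

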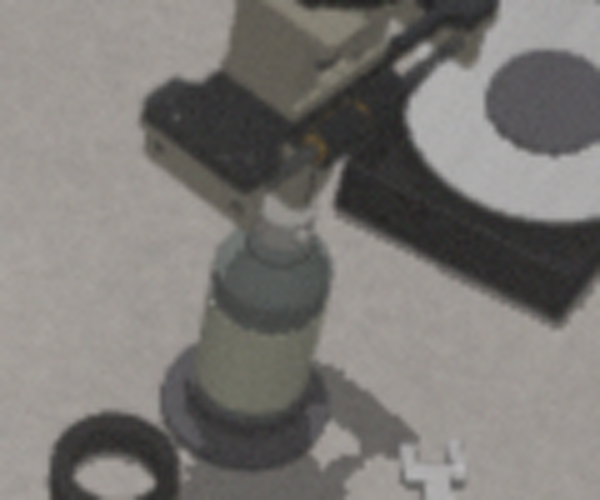

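The closed fingertips sit right over the cap at about (290,200) in the crop. I'll press in small steps.

```bash
python3 -m jog '[[[3,-2,1],[0,0,0]],[[6,-2,1],[0,0,0]],[[6,-2,1],[0,0,0]]]'
python3 -m jog '[[[2,0,0],[0,0,0]],[[4,0,0],[0,0,0]],[[4,0,0],[0,0,0]]]'
python3 -m jog '[[[2,0,0],[0,0,0]],[[3,0,0],[0,0,0]],[[3,0,0],[0,0,0]]]'
```

```text
time_s: 33.72
tool_pos: [580.5, 349.1, 175.5]
tool_rot: [0.157, 1.564, -0.156]
ft_force: [-0.4, -1.1, 2.6]
gripper_width: 0.4
time_s: 33.97
tool_pos: [580.6, 349.2, 171.7]
tool_rot: [0.157, 1.564, -0.156]
ft_force: [0.0, -2.0, 6.6]
gripper_width: 0.6
time_s: 34.22
tool_pos: [580.6, 349.2, 169.4]
tool_rot: [0.157, 1.564, -0.156]
ft_force: [-0.1, -3.6, 8.9]
gripper_width: 0.3
```

8.9 N at 6 mm down is the bottom stop. Hold briefly and lift off.

```bash
python3 -m jog '[[[0.5,0,0],[0,0,0]],[[0.5,0,0],[0,0,0]],[[0.5,0,0],[0,0,0]]]'
python3 -m jog '[[[-10,0,0],[0,0,0]],[[-30,0,0],[0,0,0]],[[-60,0,0],[0,0,0]],[[-95,0,0],[0,0,0]],[[-95,-30,0],[0,0,0]],[[-95,-60,0],[0,0,0]],[[-95,-60,0],[0,0,0]],[[-95,-60,0],[0,0,0]]]'
python3 - <<'E'
from h import *
s=telemetry.state();print(s['tool_pos'],s['ft_force'],s['time_s'])
for n in("scene","top"):
    p,d=viewer.capture(n);cv2.imwrite(f"pics/{n}13.png",p)
v,u=np.mgrid[150:280,200:320];u=u.ravel();v=v.ravel()
o,r=ray("top",np.c_[u,v]);P=o+r*d[v,u][:,None]
for lo,hi in((16,32),(36,54),(57,75)):
    k=(P[:,2]>lo)&(P[:,2]<hi);m=np.zeros((384,512),np.uint8);m[v[k],u[k]]=255
    for c in cv2.findContours(m,cv2.RETR_EXTERNAL,cv2.CHAIN_APPROX_NONE)[0]:
        if cv2.contourArea(c)>60: print(lo,hi,np.round(rect("top",c,(lo+hi)/2),1))
E
```

```text
time_s: 34.47
tool_pos: [580.6, 349.2, 169.4]
tool_rot: [0.157, 1.563, -0.156]
ft_force: [-0.8, -3.6, 12.7]
gripper_width: 0.5
time_s: 35.13
tool_pos: [568.5, 288.6, 263.0]
tool_rot: [0.157, 1.565, -0.159]
ft_force: [0.1, 0.7, 0.2]
gripper_width: 0.2
[568.53934431 288.55697107 262.97889073] [0.10861611 0.67880209 0.1607137 ] 35.1333
16 32 [508.3  16.1  59.7  29.6 -11.3]
36 54 [459.7   2.4 105.9  29.6  78.7]
36 54 [547.1 -17.5 101.9  29.8  78.6]
57 75 [487.4 -72.  148.7  29.8 -11.6]
```

View pics/scene13.png

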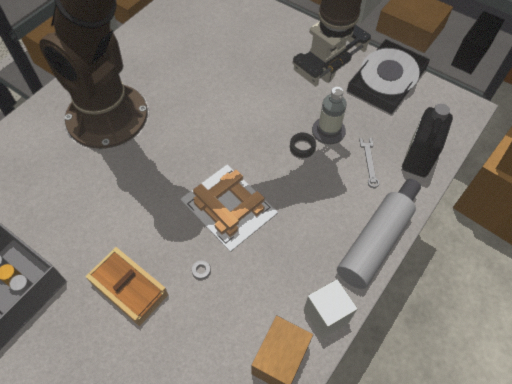

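View pics/top13.png

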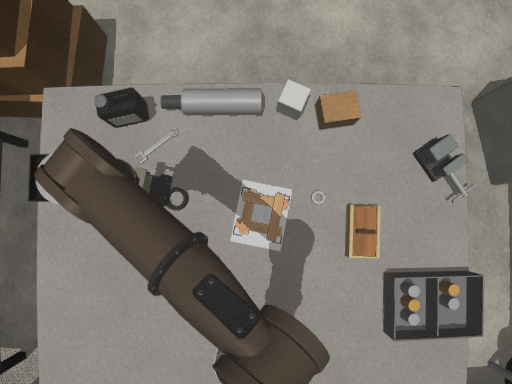

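The stack is unchanged at scene (228,203), the box is shut at (125,283), the nozzle is released, and the tape, race and spanner are in place. The arm is in free air at 0 N, so I'm handing in.

Run:
```python
from bench import ctrl
print(ctrl.finish_job())
```

```text
the job is handed in; nothing more can be done
None
```

The job is handed in, at about 35 s of the 210 s allowed. I slid the lid shut, stacked the five slats found crosswise on the plate (two, two and one on top), then pressed the nozzle once.

**Lid:** it went about 101 mm along to its stop and did not move further under roughly 20 N. It looks shut in the last pictures.

**Stack:** it was unchanged after the press. All five slats were placed within about 5 mm of plan and within about 0.5° of the plate's axes. The lower slats are partly hidden from the top camera, so only the top slat could be measured over its full length at the end.

**Nozzle:** it went down about 6 mm, with 8.9 N rising to 12.7 N at the bottom, and was then let go. I inferred its release from the fingers being clear with about 0 N on the tool; I did not measure the cap's height afterwards.

**Other checks:**
- **Bystanders:** the tape, race and spanner look unmoved in the last pictures.
- **Camera disagreement:** the two cameras differed by a steady 4 mm in x and 6 mm in y. I used their mean, and the places where the gripper closed on the slats agreed with it to within 2 mm.
- **A slip of mine:** I gave the command to close the fingers just as they began rising off the last slat. They cleared it, and the next pictures showed the slat still in place.

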